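# Start the exposure and hold the filter flap at its balance point

### The job

Start the exposure on the white console by pressing the green key, then the yellow key, then the blue key, each fully down and let up again before the next; never press the red one. Then take the yellow grab bar of the viewing box's amber filter flap, swing the flap up gently from closed until it stands upright at its balance point, and finish while still gripping the bar and holding the flap still there, so that the wax specimen is uncovered for the shot. The flap has no stay and falls shut or over backwards if it is let go, so never let it drop or go over; leave the specimen in the box and the blue jar, dropper bottle and thread spool where they stand.

Things in the scene. Friction and masses are not known exactly. Their poses are not given: they have to be found in the camera images.
- hinge_mid (a point): Middle of the flap's hinge line, 75 mm above the worktop, fixed. Its y axis is the hinge line, z is up, and -x points over the box to its front, roughly to the robot.
- grab_bar (a point): Middle of the yellow grab bar at the flap's free edge: round, 12 mm diameter, about 162 mm clear between the side rails, its axis 190 mm from the hinge line and 55 mm beyond the frame's front rail (and the box front when closed); nothing is under it to the worktop, 75 mm below when closed. Moves with the flap, y along the bar, -x from hinge to bar. It may turn between the fingers.
- flap (a joint): Flap angle, rad: 0 closed and level (start), pi/2 upright with the bar straight above the hinge line, which is the balance point, 2.5 fallen over backwards on its stop. No spring, almost no friction; 0.25 to 0.5 kg. At angle a the bar lies at the hinge point + 190 mm x (cos a along the box's -x, sin a up).
- viewer: Grey open-topped viewing box, fixed, 135 deep x 190 wide x 68 mm high. Origin on the worktop right under the middle of the hinge line, at the box's rear; the box reaches 135 mm from there along its -x (front, roughly to the robot). On it lies the flap: an amber pane in an aluminium frame, 190 mm wide, 8 mm thick.
- key_red_top (a point): Middle of the top of the red push key's cap, must not be pressed; same build as the green key.
- key_red (a joint): Travel of the red key, m: 0 up, 0.006 fully down.
- console: White key console fixed to the worktop, 75 x 215 x 18 mm, origin at the centre of its underside; the four keys stand in a row along its y axis, 48 mm apart, in any order of colours.
- specimen: Loose yellow wax block, 40 x 55 x 18 mm, lying on the floor of the viewing box under the flap; origin at the centre of its underside. Leave it.
- blue_jar: Loose glass jar with a white lid and blue contents, diameter 48, 58 mm high; origin at the centre of its underside. Bystander.
- dropper: Loose dropper bottle with a black dropper, diameter 37, 108 mm high; origin at the centre of its underside. Bystander.
- spool: Loose wooden thread spool, diameter 39, 58 mm high; origin at the centre of its underside. Bystander.
- key_green_top (a point): Middle of the top of the green push key's round cap, 26 mm in diameter, on the console; it is pressed straight down 6 mm against a spring (about 4 N at the bottom) and springs back.
- key_green (a joint): Travel of the green key, m: 0 up, 0.006 fully down (counts as fully down from 0.0045).
- key_yellow_top (a point): Middle of the top of the yellow push key's round cap, 26 mm in diameter, on the console; it is pressed straight down 6 mm against a spring (about 4 N at the bottom) and springs back.
- key_yellow (a joint): Travel of the yellow key, m: 0 up, 0.006 fully down (counts as fully down from 0.0045).
- key_blue_top (a point): Middle of the top of the blue push key's round cap, 26 mm in diameter, on the console; it is pressed straight down 6 mm against a spring (about 4 N at the bottom) and springs back.
- key_blue (a joint): Travel of the blue key, m: 0 up, 0.006 fully down (counts as fully down from 0.0045).

How it is judged:
By the outcome, as a careful person would: the job done as asked, in the order asked, and still so for the second after the job is handed in, while the arm keeps its last pose, push and grip.
It also fails if it takes over 58 s, if anything falls off the work surface, if the arm or the gripper's body presses on something with over 40 N, if the wrist force passes 120 N, or if a joint passes its speed limit or range.

### The arm

A 6-joint arm with a two-finger parallel gripper is mounted at the origin on a cart in front of the work surface, level with it; the furniture and walls round the work are solid. World frame = base frame: x ahead of the robot, y to its left, z up, the work surface at z = 0. Lengths are in m, angles in rad, forces in N, time in s.
With the tool pointing down it reaches from about 0.225 to 0.875 m from the base axis. Payload 3.4 kg.
Tool frame: the origin (TCP) lies at the very end of the fingers, on their centre line; the grasp point (between the pads) lies behind it (manip.tcp_to_grasp is the z of the grasp point in the tool frame, in m); z points along the fingers, y is the direction in which the jaws open and shut (so a half turn about z gives the same grasp; the last joint's range is limited). The gripper opens to 85 mm and grips with 20 to 120 N. Pads are 22 mm wide; open, the fingers measure 114 mm over their backs; the gripper's body (76 mm by 85 mm) begins 54 mm behind the grasp point. The pads swing forward as they close: fully open they stand 13 mm farther back than shut.
Start: joints at [1.143, 0.276, 1.505, -0, 1.361, -0.121], TCP at [0.174, 0.548, 0.206] pointing down, gripper open.
Joint ranges: [-2.89, 2.89], [-0.75, 2.08], [0.22, 2.7], [-1.18, 4.32], [0.11, 2.71], [-2.7, 2.7]. Speed limits (rad/s): [2.57, 2.57, 3.14, 3.14, 3.14, 3.14].

### API

Orientations are given as a unit quaternion [w, x, y, z].
In Python, from rig import manip, eyes gives the robot as it stands.
- The arm moves only by the tool servo_tool, never from a script. Its argument "increments" is a list of rows, each an object with "slide": the shift along the tool's x, y, z in m, a list of three; "spin": the turn about the tool's z in degrees. A call has 1 to 8 rows; each row shifts and turns the commanded pose from where the row before left it, along the tool's axes as they then stand; what a row does not reach is not made up. A row lasts 1/10 s, in which the tool goes at most 50 mm and 8.59 degrees, less where a joint would pass 70% of its speed; a pose out of reach is approached as far as the arm can. A call is refused whole if a number of a shift passes 0.05 or a number of a turn 8.59, either way. A call with a gripper value outside its range is refused whole. "hand" is the opening, from 0 (shut) to 1 (fully open), set as the call begins (left out, the last holds). The fingers move at their own pace and stop on an object; "newtons" is the grip in N (left out, the last holds). Time passes only in rows, so rows that do not move let the fingers close. It gives the time, the measured TCP pose, the force and the opening at its end, in the units of the state.
- manip.get_state(): the state, without advancing time (a new reading comes with each control period).
- eyes.get_image(name): name is "scene" or "top" or "wrist"; returns the picture (400x640x3 uint8, blue, green, red); there is no depth.
- eyes.calibration(name): a dict with "fx", "fy", "cx", "cy" (pixels), "rvec" (rotation vector, rad) and "tvec" (3), from world to camera coordinates, as OpenCV has them; the wrist camera has in their place "hand_eye" (4x4, takes a point from camera to tool coordinates, whose origin is the TCP and whose axes are the flange's). Camera axes: x right, y down, z forward; pixel columns grow to the right and rows downward; lengths in m; the calibration is good to about 2 mm. A picture is of the moment at which its call begins: read the wrist's pose just before it. calibration takes no time and is no camera call.
- manip.sign_off(): hands the job in, once; it reports no verdict.
The state is a dict: "clock": time; "qpos": joint angles; "qd": joint speeds; "effort": joint torques, N m; "position": TCP position; "ee_rot": TCP orientation; "contact_force": force on the tool from outside, world axes, zero at the start; "moment": the same for the moment, N m; "width": finger opening in m.
Only numpy, scipy, OpenCV 4.12 (cv2) and the standard library are available. Lean on these libraries where they do the work, as an engineer would, in place of code of your own. Each camera call takes 0.05 s, during which the arm holds its last target.

## Working session

There is one attempt and no reset: what is moved stays moved. The work goes in short steps, Python scripts to look and compute and a tool call to move; the robot and the scene stay as the last step left them, time stands still between calls to the robot, and variables do not carry over. Pictures are saved under pics/ and viewed, and the job is handed in when it is done.

Besides the shell and the picture viewer there is one more tool, called after ">>>" as name(argument=value, ...), one argument or row to a line, values as JSON. servo_tool: Moves the arm, as the interface text tells. Its arguments: {"type":"object","properties":{"increments":{"type":"array","items":{"type":"object","properties":{"slide":{"type":"array","items":{"type":"number"}},"spin":{"type":"number"}}}},"hand":{"type":"number"},"newtons":{"type":"number"}},"required":["increments"]}

```bash
ls; mkdir -p pics; python3 - <<'E'
from rig import manip, eyes
import cv2
s=manip.get_state();print(s);print(manip.tcp_to_grasp)
for n in("scene","top","wrist"):
    cv2.imwrite(f"pics/{n}0.png",eyes.get_image(n));print(n,eyes.calibration(n))
E
```

```text
pics
{'clock': 0.0, 'qpos': array([ 1.14298886e+00,  2.76584130e-01,  1.50616678e+00, -2.64731532e-05,
        1.36066687e+00, -1.21017164e-01]), 'qd': array([ 5.36210564e-04, -1.69126036e-03,  1.32991158e-03, -1.43786213e-03,
        1.40321714e-03,  5.37432318e-05]), 'effort': array([ 1.90635823e-03, -4.16770363e+01, -2.45810062e+01,  2.58770960e-04,
        1.11389984e-02,  2.94626250e-05]), 'position': array([0.17343148, 0.54761145, 0.20543253]), 'ee_rot': array([-2.34829705e-04,  1.52791490e-01,  9.88258027e-01, -8.81929378e-04]), 'contact_force': array([-0.90611194,  0.47922748, -0.52339312]), 'moment': array([-0.02096866, -0.00379278, -0.02681431]), 'width': 0.08573397269821835}
-0.0187
scene {'fx': 396.82286872286795, 'fy': 396.82286872286795, 'cx': 318.4914538338345, 'cy': 197.7895083713135, 'rvec': array([ 2.09454285, -0.71767438,  0.34016649]), 'tvec': array([-0.4509703 ,  0.28180864,  0.91633771])}
top {'fx': 421.026510230077, 'fy': 421.026510230077, 'cx': 315.32469404668683, 'cy': 195.7594971647103, 'rvec': array([ 2.20890398, -2.15263307,  0.08810898]), 'tvec': array([0.00991721, 0.58324452, 1.5229071 ])}
wrist {'fx': 348.748601877876, 'fy': 348.748601877876, 'cx': 315.74894547504454, 'cy': 198.40763781062728, 'hand_eye': array([[ 6.78541454e-04, -9.57533464e-01, -2.88321356e-01,
         7.31804251e-02],
       [ 9.99999719e-01,  7.41565655e-04, -1.09366395e-04,
         3.02915712e-04],
       [ 3.18531198e-04, -2.88321201e-01,  9.57533698e-01,
        -1.67082050e-01],
       [ 0.00000000e+00,  0.00000000e+00,  0.00000000e+00,
         1.00000000e+00]])}
```

View pics/scene0.png

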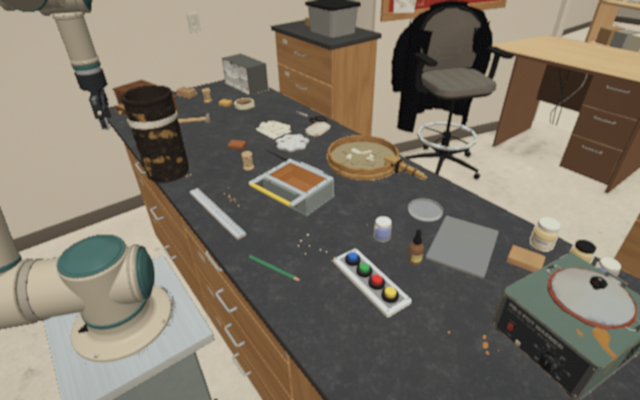

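View pics/top0.png

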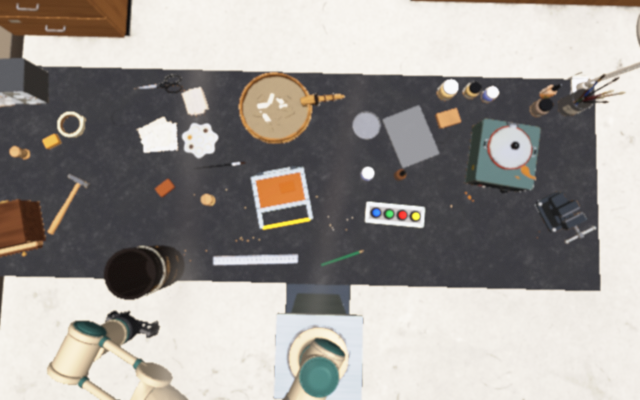

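View pics/wrist0.png

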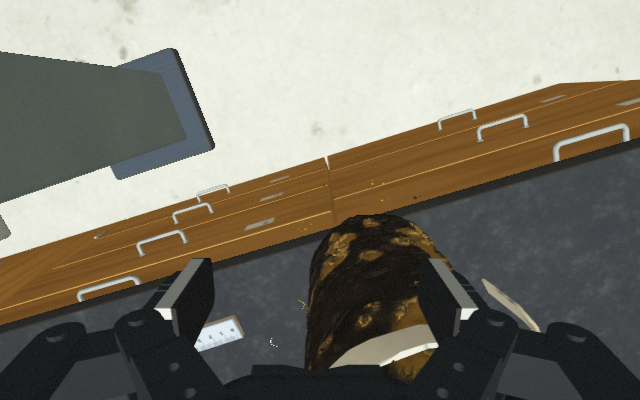

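```bash
cat > h.py <<'E'
import numpy as np, cv2
from rig import manip, eyes
def ray(n,uv,st=None):
    c=eyes.calibration(n)
    d=np.array([(uv[0]-c['cx'])/c['fx'],(uv[1]-c['cy'])/c['fy'],1.])
    if n=='wrist':
        w,x,y,z=st['ee_rot']
        from scipy.spatial.transform import Rotation as R
        Rt=R.from_quat([x,y,z,w]).as_matrix();H=np.array(c['hand_eye'])
        return Rt@H[:3,3]+st['position'],Rt@H[:3,:3]@d
    Rm=cv2.Rodrigues(c['rvec'])[0]
    return -Rm.T@c['tvec'],Rm.T@d
def plane(n,uv,z,st=None):
    o,d=ray(n,uv,st);return o+d*(z-o[2])/d[2]
def tri(rs):
    A=np.zeros((3,3));b=np.zeros(3)
    for o,d in rs:
        d=d/np.linalg.norm(d);P=np.eye(3)-np.outer(d,d);A+=P;b+=P@o
    p=np.linalg.solve(A,b)
    e=[np.linalg.norm(np.cross(p-o,d/np.linalg.norm(d))) for o,d in rs]
    return p,e
def proj(n,p):
    c=eyes.calibration(n);K=np.array([[c['fx'],0,c['cx']],[0,c['fy'],c['cy']],[0,0,1]])
    return cv2.projectPoints(np.array(p,float).reshape(-1,1,3),c['rvec'],c['tvec'],K,None)[0].reshape(-1,2)
def blobs(img,lo,hi,roi,amin=15):
    u0,v0,u1,v1=roi
    hsv=cv2.cvtColor(img[v0:v1,u0:u1],cv2.COLOR_BGR2HSV)
    m=cv2.inRange(hsv,np.array(lo),np.array(hi))
    n,l,s,c=cv2.connectedComponentsWithStats(m)
    return [(c[i]+[u0,v0],s[i][4],s[i][:4]+[u0,v0,0,0]) for i in range(1,n) if s[i][4]>=amin]
E
python3 - <<'E'
from h import *
S=cv2.imread('pics/scene0.png');T=cv2.imread('pics/top0.png')
cv2.imwrite('pics/c1.png',cv2.resize(S[140:320,230:430],None,fx=4,fy=3.3,interpolation=cv2.INTER_CUBIC)[:600,:800])
cv2.imwrite('pics/c2.png',cv2.resize(T[150:290,240:440],None,fx=4,fy=4,interpolation=cv2.INTER_CUBIC))
cols={'blue':([100,120,60],[125,255,255]),'green':([45,100,40],[85,255,255]),'yellow':([22,150,100],[35,255,255]),'red':([0,150,80],[8,255,255])}
for k,(lo,hi) in cols.items():
    a=blobs(S,lo,hi,(240,170,420,310)) ;b=blobs(T,lo,hi,(240,160,435,240))
    print(k,'S',[(x[0].round(1),x[1],x[2]) for x in a],'T',[(x[0].round(1),x[1],x[2]) for x in b])
# cylinder top rim
print(plane('top',(150,270),0.2),plane('top',(135,272),0.2))
E
```

```text
blue S [(array([352.5, 256.8]), np.int32(73), array([347, 253,  11,   9]))] T [(array([375.7, 212.4]), np.int32(55), array([372, 209,   9,   8]))]
green S [(array([271.2, 266.4]), np.int32(123), array([249, 255,  44,  23])), (array([363.8, 267.8]), np.int32(80), array([359, 264,  11,   9]))] T [(array([388.7, 213.5]), np.int32(51), array([385, 210,   8,   8]))]
yellow S [(array([268.6, 193.9]), np.int32(70), array([251, 185,  38,  20])), (array([389.7, 294.3]), np.int32(45), array([384, 289,  13,   9]))] T [(array([415. , 215.8]), np.int32(49), array([411, 212,   9,   8])), (array([285.9, 223.1]), np.int32(211), array([263, 217,  47,  13]))]
red S [(array([376.4, 279.8]), np.int32(94), array([371, 275,  12,  10]))] T [(array([402. , 214.6]), np.int32(54), array([398, 211,   9,   8]))]
[0.31637808 0.54829954 0.2       ] [0.30882223 0.59592774 0.2       ]
```

View pics/c1.png

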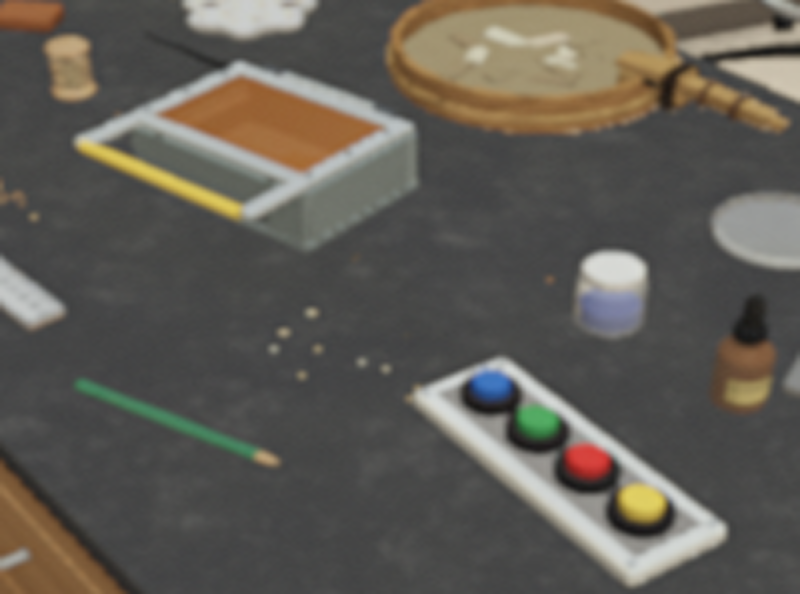

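View pics/c2.png

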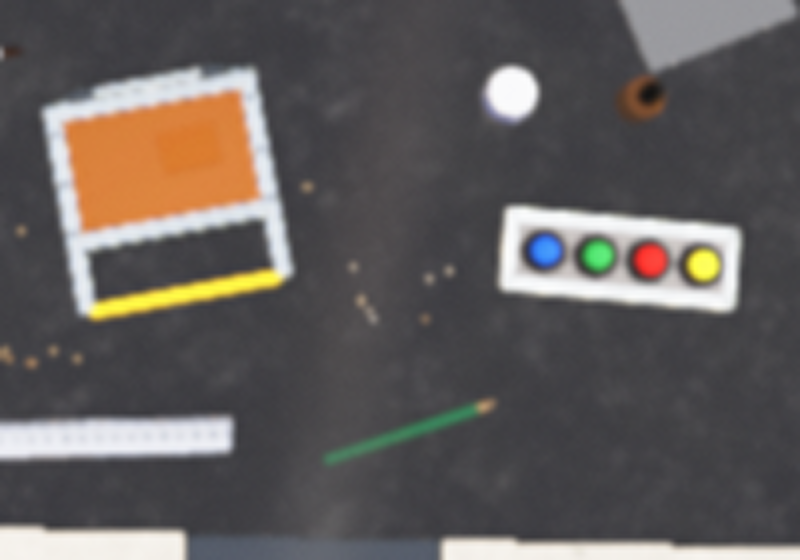

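```bash
python3 - <<'E'
from h import *
P={'blue':((352.5,256.8),(375.7,212.4)),'green':((363.8,267.8),(388.7,213.5)),'red':((376.4,279.8),(402,214.6)),'yellow':((390.2,293.3),(415,215.8))}
for k,(a,b) in P.items():
    p,e=tri([ray('scene',a),ray('top',b)]);print(k,p.round(4),np.round(e,4), plane('top',b,.028).round(4),plane('scene',a,.028).round(4))
E
```

```text
blue [ 0.5274 -0.1967  0.0317] [0.0004 0.0004] [ 0.5272 -0.197   0.028 ] [ 0.5304 -0.1941  0.028 ]
green [ 0.5242 -0.2438  0.0316] [0.0001 0.0001] [ 0.5244 -0.2445  0.028 ] [ 0.5267 -0.2412  0.028 ]
red [ 0.5213 -0.2921  0.0315] [0.0003 0.0003] [ 0.5216 -0.293   0.028 ] [ 0.5235 -0.2898  0.028 ]
yellow [ 0.5186 -0.3404  0.0289] [0.0002 0.0002] [ 0.5185 -0.3405  0.028 ] [ 0.5194 -0.3401  0.028 ]
```

>>> servo_tool(
  increments=[
    {"slide": [-0.015, -0.047, 0]},
    {"slide": [-0.015, -0.047, 0]},
    {"slide": [-0.015, -0.047, 0]},
    {"slide": [-0.015, -0.047, 0]},
    {"slide": [-0.034, -0.03, 0]},
    {"slide": [-0.034, -0.03, 0]},
    {"slide": [-0.034, -0.03, 0]},
    {"slide": [-0.034, -0.03, 0]},
  ],
  hand=0,
)

```text
$.increments[0]: bad value
```

```bash
cat >> h.py <<'E'
from scipy.spatial.transform import Rotation as Rot
def Rt(st):
    w,x,y,z=st['ee_rot'];return Rot.from_quat([x,y,z,w]).as_matrix()
def delta(target,st=None):
    st=st or manip.get_state();d=np.array(target)-st['position']
    r=Rt(st).T@d
    print('t',round(st['clock'],2),'pos',st['position'].round(4),'F',st['contact_force'].round(2),'w',round(st['width'],4),'tool delta',r.round(4),'norm',np.linalg.norm(r).round(3));return r
E
python3 - <<'E'
from h import *
T=cv2.imread('pics/top0.png');S=cv2.imread('pics/scene0.png')
for n,I,roi,lo in(('top',T,(240,200,330,240),[22,140,90]),('scene',S,(240,170,310,215),[20,100,80])):
    u0,v0,u1,v1=roi
    m=cv2.inRange(cv2.cvtColor(I[v0:v1,u0:u1],cv2.COLOR_BGR2HSV),np.array(lo),np.array([36,255,255]))
    k,l,s,c=cv2.connectedComponentsWithStats(m);i=1+np.argmax(s[1:,4])
    v,u=np.nonzero(l==i);pts=np.c_[u+u0,v+v0].astype(np.float32)
    vx,vy,x,y=cv2.fitLine(pts,cv2.DIST_L2,0,.01,.01).ravel()
    t=(pts-[x,y])@[vx,vy];a=np.array([x,y])+t.min()*np.array([vx,vy]);b=np.array([x,y])+t.max()*np.array([vx,vy])
    A=plane(n,a,.075);B=plane(n,b,.075)
    print(n,a,b,A.round(4),B.round(4),((A+B)/2).round(4),np.linalg.norm(A-B),np.degrees(np.arctan2(*(A-B)[:2])))
delta([.5242,-.2440,.2])
E
```

```text
top [262.70996 227.4675 ] [308.76367 218.75128] [0.4617 0.2076 0.075 ] [0.4966 0.046  0.075 ] [0.4791 0.1268 0.075 ] 0.16528247766048865 -12.184430436266936
scene [249.85443 183.37183] [289.858   204.36502] [0.4617 0.2127 0.075 ] [0.4978 0.0432 0.075 ] [0.4798 0.128  0.075 ] 0.17325162346054643 -12.014267476381006
t 0.15 pos [0.1735 0.5478 0.2056] F [ 0.26  0.11 -0.75] w 0.0854 tool delta [-0.5735 -0.6489  0.0064] norm 0.866
```

>>> servo_tool(
  increments=[
    {"slide": [-0.015, -0.047, 0.0], "spin": 0},
    {"slide": [-0.015, -0.047, 0.0], "spin": 0},
    {"slide": [-0.015, -0.047, 0.0], "spin": 0},
    {"slide": [-0.015, -0.047, 0.0], "spin": 0},
    {"slide": [-0.034, -0.03, 0.0], "spin": 0},
    {"slide": [-0.034, -0.03, 0.0], "spin": 0},
    {"slide": [-0.034, -0.03, 0.0], "spin": 0},
    {"slide": [-0.034, -0.03, 0.0], "spin": 0},
  ],
  hand=0,
)

```text
clock: 0.95
position: [0.2677, 0.1938, 0.2064]
ee_rot: [0.0, 0.152, 0.988, 0.0]
contact_force: [2.1, 0.7, -0.9]
width: 0.0001
```

```bash
python3 -c "
from h import *
delta([.5242,-.2440,.09])"
```

```text
t 0.95 pos [0.2677 0.1938 0.2064] F [ 2.15  0.7  -0.92] w 0.0001 tool delta [-0.3763 -0.3403  0.1164] norm 0.521
```

>>> servo_tool(
  increments=[
    {"slide": [-0.032, -0.029, 0.008], "spin": 0},
    {"slide": [-0.032, -0.029, 0.008], "spin": 0},
    {"slide": [-0.032, -0.029, 0.008], "spin": 0},
    {"slide": [-0.032, -0.029, 0.008], "spin": 0},
    {"slide": [-0.032, -0.029, 0.008], "spin": 0},
    {"slide": [-0.032, -0.029, 0.008], "spin": 0},
    {"slide": [-0.032, -0.029, 0.008], "spin": 0},
    {"slide": [-0.032, -0.029, 0.008], "spin": 0},
  ],
)

```text
clock: 1.75
position: [0.4419, -0.1049, 0.1418]
ee_rot: [-0.0, 0.153, 0.988, 0.0]
contact_force: [0.3, -0.2, 0.1]
width: 0.0001
```

```bash
python3 -c "
from h import *
delta([.5242,-.2440,.09])"
```

```text
t 1.75 pos [ 0.4419 -0.1049  0.1418] F [ 0.29 -0.18  0.1 ] w 0.0001 tool delta [-0.1206 -0.1077  0.0518] norm 0.17
```

>>> servo_tool(
  increments=[
    {"slide": [-0.03, -0.027, 0.008], "spin": 0},
    {"slide": [-0.03, -0.027, 0.008], "spin": 0},
    {"slide": [-0.03, -0.027, 0.008], "spin": 0},
    {"slide": [-0.03, -0.027, 0.008], "spin": 0},
    {"slide": [0, 0, 0], "spin": 0},
    {"slide": [0, 0, 0], "spin": 0},
  ],
)

```text
clock: 2.35
position: [0.5228, -0.2425, 0.1092]
ee_rot: [-0.001, 0.153, 0.988, 0.001]
contact_force: [-0.7, -0.3, 0.1]
width: -0.0001
```

```bash
python3 -c "
from h import *
st=manip.get_state()
cv2.imwrite('pics/w1.png',eyes.get_image('wrist'))
np.save('w1.npy',np.r_[st['position'],st['ee_rot']])
delta([.5242,-.2440,.04])"
```

```text
t 2.4 pos [ 0.5224 -0.2416  0.1097] F [-0.15  0.59 -0.02] w 0.0001 tool delta [-0.0026 -0.0018  0.0697] norm 0.07
```

View pics/w1.png

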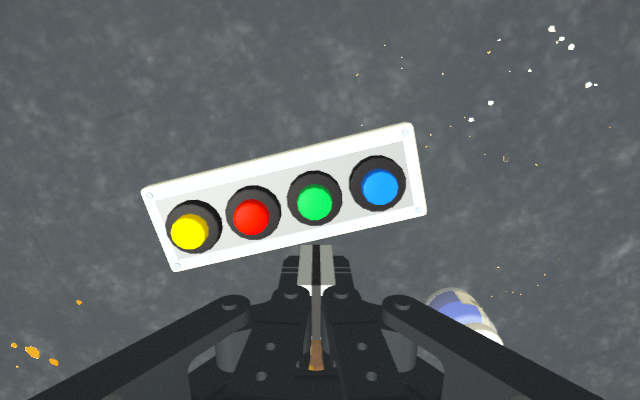

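```bash
python3 -c "
from h import *
a=np.load('w1.npy');st=dict(position=a[:3],ee_rot=a[3:])
I=cv2.imread('pics/w1.png')
P={'blue':((352.5,256.8),(375.7,212.4)),'green':((363.8,267.8),(388.7,213.5)),'red':((376.4,279.8),(402,214.6)),'yellow':((390.2,293.3),(415,215.8))}
cols={'blue':([95,120,60],[125,255,255]),'green':([45,100,40],[85,255,255]),'yellow':([22,150,100],[35,255,255]),'red':([0,150,80],[8,255,255])}
for k in cols:
    c,n,bb=max(blobs(I,*cols[k],(140,120,430,270)),key=lambda x:x[1])
    print(k,c.round(1),n,bb,[plane('wrist',c,z,st).round(4) for z in(.028,.033)],tri([ray('wrist',c,st),ray('top',P[k][1]),ray('scene',P[k][0])])[0].round(4))
"
```

```text
blue [379.  186.5] 1102 [360 168  39  37] [array([ 0.5296, -0.1955,  0.028 ]), array([ 0.5281, -0.196 ,  0.033 ])] [ 0.5278 -0.1963  0.0317]
green [314.2 201.9] 1046 [296 184  37  37] [array([ 0.5264, -0.2445,  0.028 ]), array([ 0.525, -0.244,  0.033])] [ 0.5245 -0.2439  0.0319]
yellow [189.3 231.3] 1061 [170 214  39  36] [array([ 0.52  , -0.3428,  0.028 ]), array([ 0.5186, -0.3403,  0.033 ])] [ 0.5187 -0.3409  0.0299]
red [250.9 216.8] 1031 [233 199  37  36] [array([ 0.5232, -0.2937,  0.028 ]), array([ 0.5218, -0.2922,  0.033 ])] [ 0.5215 -0.2922  0.0318]
```

>>> servo_tool(
  increments=[
    {"slide": [-0.0026, -0.0017, 0.02], "spin": 0},
    {"slide": [0, 0, 0.02], "spin": 0},
    {"slide": [0, 0, 0.02], "spin": 0},
    {"slide": [0, 0, 0.009], "spin": 0},
    {"slide": [0, 0, 0], "spin": 0},
    {"slide": [0, 0, 0], "spin": 0},
  ],
)

```text
clock: 3.0
position: [0.5255, -0.2444, 0.0422]
ee_rot: [0.001, 0.153, 0.988, -0.0]
contact_force: [0.5, 0.9, 0.6]
width: 0.0003
```

>>> servo_tool(
  increments=[
    {"slide": [0, 0, 0.003], "spin": 0},
    {"slide": [0, 0, 0.003], "spin": 0},
    {"slide": [0, 0, 0.003], "spin": 0},
    {"slide": [0, 0, 0], "spin": 0},
  ],
)

```text
clock: 3.4
position: [0.525, -0.2445, 0.032]
ee_rot: [-0.0, 0.153, 0.988, 0.0]
contact_force: [0.1, 0.9, 0.3]
width: -0.0003
```

>>> servo_tool(
  increments=[
    {"slide": [0, 0, 0.002], "spin": 0},
    {"slide": [0, 0, 0.002], "spin": 0},
    {"slide": [0, 0, 0], "spin": 0},
  ],
)

```text
clock: 3.7
position: [0.525, -0.2446, 0.0279]
ee_rot: [-0.0, 0.153, 0.988, 0.0]
contact_force: [0.7, -1.2, 0.9]
width: 0.0001
```

>>> servo_tool(
  increments=[
    {"slide": [0, 0, 0.002], "spin": 0},
    {"slide": [0, 0, 0.001], "spin": 0},
    {"slide": [0, 0, 0], "spin": 0},
  ],
)

```text
clock: 4.0
position: [0.5251, -0.2446, 0.0251]
ee_rot: [-0.0, 0.153, 0.988, 0.0]
contact_force: [0.6, -0.1, -0.1]
width: 0.0003
```

```bash
python3 -c "
from h import *
print(manip.get_state()['contact_force'],manip.get_state()['position'])
cv2.imwrite('pics/w2.png',eyes.get_image('wrist'))
print(manip.get_state()['contact_force'],manip.get_state()['position'])"
```

```text
[ 0.58148908 -0.0756376  -0.10742532] [ 0.5250993  -0.24459633  0.02505998]
[ 0.17400901 -0.42176849  0.56492102] [ 0.52516421 -0.24467055  0.02516287]
```

View pics/w2.png

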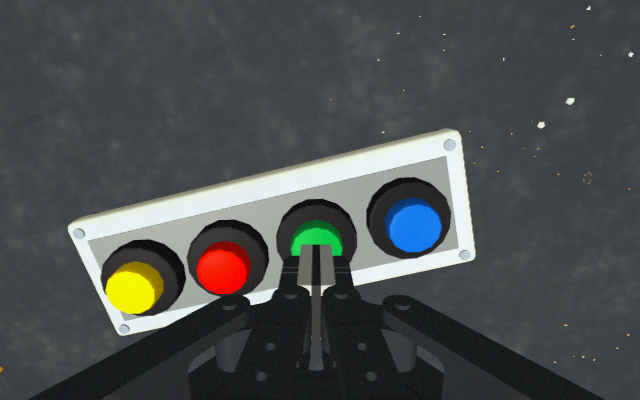

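```bash
python3 -c "
from h import *
st=manip.get_state();c=eyes.calibration('wrist');H=np.array(c['hand_eye'])
p=np.linalg.inv(H)@[0,0,0,1];print('TCP px',p[0]/p[2]*c['fx']+c['cx'],p[1]/p[2]*c['fy']+c['cy'])
R=Rt(st)
for z in(.026,.032,.038):
  for P in([.5245,-.2439],[.5215,-.2922],[.5278,-.1963]):
    q=np.linalg.inv(H)@np.r_[R.T@(np.r_[P,z]-st['position']),1]
    print(z,(q[:2]/q[2]*c['fx']+[c['cx'],c['cy']]).round(1),'diam',(.026/q[2]*c['fx']).round(1))
I=cv2.imread('pics/w2.png')
cols={'blue':([95,120,60],[125,255,255]),'green':([45,100,40],[85,255,255]),'yellow':([22,150,100],[35,255,255]),'red':([0,150,80],[8,255,255])}
for k in cols: print(k,[x for x in blobs(I,*cols[k],(70,120,470,330)) if x[1]>100])
cv2.imwrite('pics/w2c.png',cv2.resize(I[180:310,180:460],None,fx=2.8,fy=2.8,interpolation=cv2.INTER_CUBIC))
"
```

```text
TCP px 315.17390649347317 240.58334793464275
0.026 [316.2 239.7] diam 50.4
0.026 [226.9 260.2] diam 49.4
0.026 [407.7 219.3] diam 51.3
0.032 [316.2 244.5] diam 52.0
0.032 [224.  265.6] diam 51.0
0.032 [410.8 223.5] diam 53.0
0.038 [316.2 249.7] diam 53.8
0.038 [221.  271.4] diam 52.7
0.038 [414.1 228. ] diam 54.9
blue [(array([412.60056657, 225.01902064]), np.int32(2471), array([384, 197,  58,  56]))]
green [(array([316.36908517, 236.82334385]), np.int32(1268), array([290, 220,  54,  36]))]
yellow [(array([134.14903846, 287.47683566]), np.int32(2288), array([105, 262,  58,  52]))]
red [(array([223.39053516, 267.45643521]), np.int32(2261), array([196, 241,  55,  53]))]
```

View pics/w2c.png

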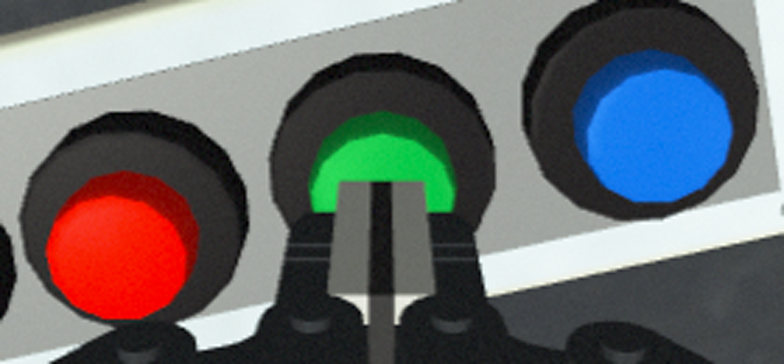

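>>> servo_tool(
  increments=[
    {"slide": [0, 0, 0.001], "spin": 0},
    {"slide": [0, 0, 0.001], "spin": 0},
    {"slide": [0, 0, 0], "spin": 0},
  ],
)

```text
clock: 4.35
position: [0.5252, -0.2446, 0.0231]
ee_rot: [-0.0, 0.153, 0.988, 0.0]
contact_force: [-0.6, -0.2, -0.6]
width: -0.0001
```

>>> servo_tool(
  increments=[
    {"slide": [0, 0, 0], "spin": 0},
  ],
)

```text
clock: 4.45
position: [0.5252, -0.2447, 0.0233]
ee_rot: [0.0, 0.153, 0.988, 0.0]
contact_force: [-0.6, 0.3, -0.4]
width: 0.0001
```

```bash
python3 -c "
from h import *
S=eyes.get_image('scene');W=eyes.get_image('wrist')
a=cv2.resize(S[220:320,310:430],(600,500),interpolation=cv2.INTER_CUBIC)
cv2.imwrite('pics/s3.png',a)
cv2.imwrite('pics/w3c.png',cv2.resize(W[180:310,180:460],None,fx=2.8,fy=2.8,interpolation=cv2.INTER_CUBIC))
delta([0.5248,-.2439,.02])
"
```

```text
t 4.55 pos [ 0.5253 -0.2447  0.0233] F [ 0.27 -0.87 -0.1 ] w 0.0001 tool delta [0.0007 0.0006 0.0033] norm 0.003
```

View pics/s3.png

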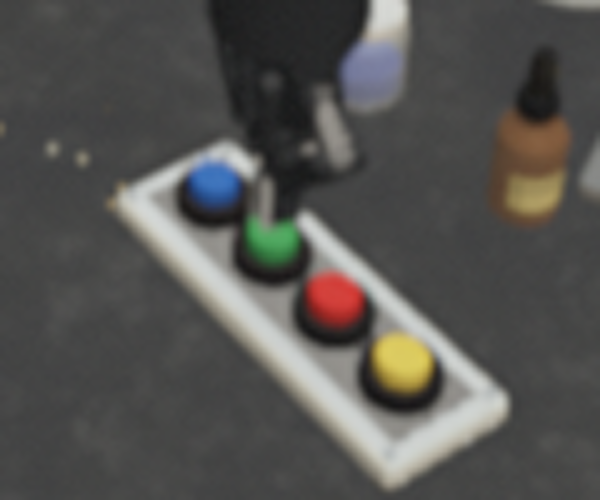

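View pics/w3c.png

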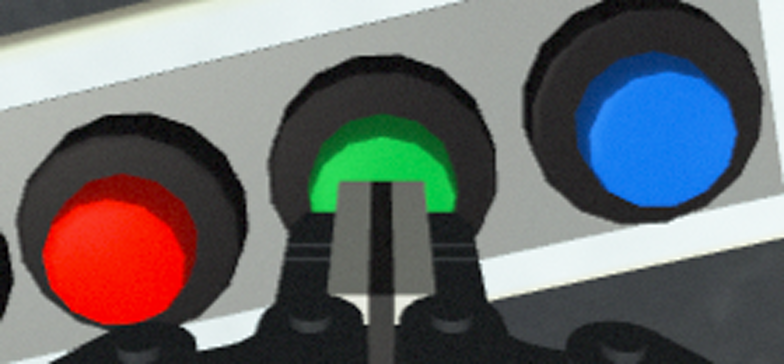

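>>> servo_tool(
  increments=[
    {"slide": [0, 0, 0.001], "spin": 0},
    {"slide": [0, 0, 0.001], "spin": 0},
    {"slide": [0, 0, 0], "spin": 0},
  ],
)

```text
clock: 4.85
position: [0.5251, -0.2446, 0.0211]
ee_rot: [-0.0, 0.153, 0.988, 0.0]
contact_force: [0.3, 0.5, 0.2]
width: 0.0003
```

```bash
python3 -c "
from h import *
st=manip.get_state();print(st['contact_force'],st['moment'],st['effort'],st['position'])
W=eyes.get_image('wrist')
cv2.imwrite('pics/w4c.png',cv2.resize(W[180:310,180:460],None,fx=2.8,fy=2.8,interpolation=cv2.INTER_CUBIC))
st=manip.get_state();print(st['contact_force'],st['moment'],st['position'])
"
```

```text
[0.29960696 0.53275356 0.157213  ] [-0.00359381  0.05494376  0.03313492] [-3.43936117e-03 -4.56508112e+01 -1.89121306e+01  2.98477089e-04
 -1.88141630e-02 -5.67209980e-06] [ 0.52508049 -0.24460641  0.02108935]
[-0.26614282 -0.30434099 -0.134546  ] [0.00514    0.01807874 0.02813208] [ 0.52513527 -0.24465893  0.02113771]
```

View pics/w4c.png

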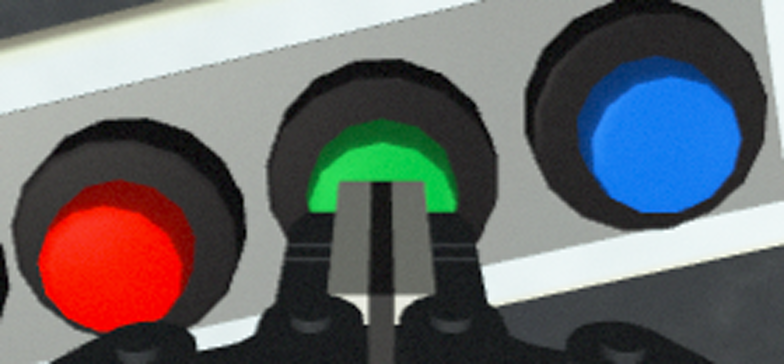

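```bash
python3 -c "
from h import *
p=manip.get_state()['position'];print(proj('scene',[p,p+[0,0,.02],p+[0,0,.03],p+[0,0,.06]]))
c=eyes.calibration('wrist');H=np.linalg.inv(np.array(c['hand_eye']))
for x in(-11,0,11):
  for z in(0,-.0187,-.03,-.054):
    q=H@[x/1000,0.007,z,1];print(x,z,(q[:2]/q[2]*c['fx']+[c['cx'],c['cy']]).round(1))
S=eyes.get_image('scene')
a=S[230:300,330:410];cv2.imwrite('pics/s4.png',cv2.resize(a,(800,600),interpolation=cv2.INTER_CUBIC))
"
```

```text
[[364.14061373 270.79707663]
 [364.51034057 265.11750308]
 [364.69850629 262.22698801]
 [365.27669311 253.34514834]]
-11 0 [328.4 259.8]
-11 -0.0187 [329.8 277.7]
-11 -0.03 [330.7 290.5]
-11 -0.054 [333.3 324.7]
0 0 [328.7 240.6]
0 -0.0187 [330.1 256.7]
0 -0.03 [331.1 268.3]
0 -0.054 [333.8 299.4]
11 0 [328.9 220.7]
11 -0.0187 [330.4 234.9]
11 -0.03 [331.4 245.2]
11 -0.054 [334.2 272.9]
```

View pics/s4.png

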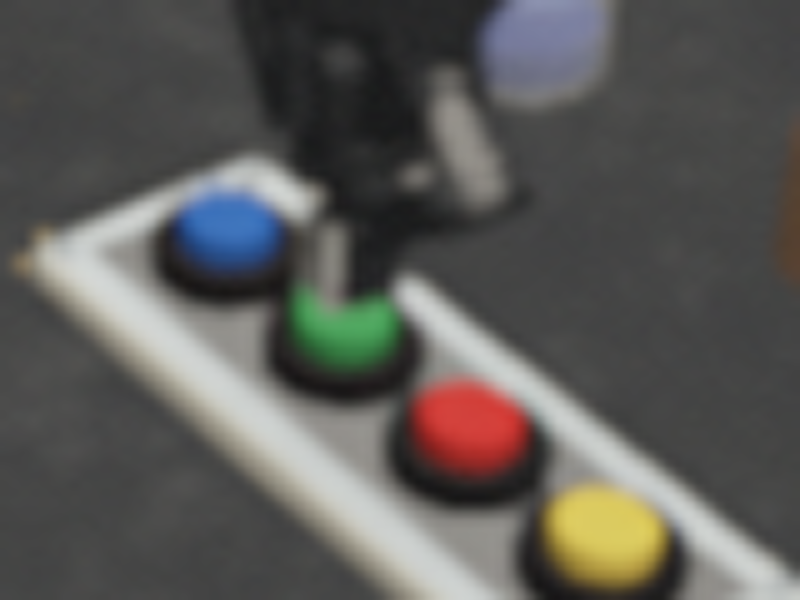

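>>> servo_tool(
  increments=[
    {"slide": [0, 0, 0.002], "spin": 0},
    {"slide": [0, 0, 0.002], "spin": 0},
    {"slide": [0, 0, 0], "spin": 0},
  ],
)

```text
clock: 5.25
position: [0.525, -0.2445, 0.0169]
ee_rot: [-0.0, 0.153, 0.988, 0.0]
contact_force: [-0.0, -0.5, 0.0]
width: -0.0005
```

>>> servo_tool(
  increments=[
    {"slide": [0, 0, 0.002], "spin": 0},
    {"slide": [0, 0, 0], "spin": 0},
  ],
)

```text
clock: 5.45
position: [0.5253, -0.2447, 0.0152]
ee_rot: [0.0, 0.153, 0.988, 0.0]
contact_force: [0.7, -1.2, -0.3]
width: 0.0
```

```bash
python3 -c "
from h import *
W=eyes.get_image('wrist')
cv2.imwrite('pics/w5c.png',cv2.resize(W[180:310,180:460],None,fx=2.8,fy=2.8,interpolation=cv2.INTER_CUBIC))
st=manip.get_state();print(st['contact_force'],st['moment'],st['position'])
"
```

```text
[-0.22745807 -0.23245078  0.61957191] [ 0.01216792 -0.00313298 -0.04355672] [ 0.52525869 -0.24471757  0.01521314]
```

View pics/w5c.png

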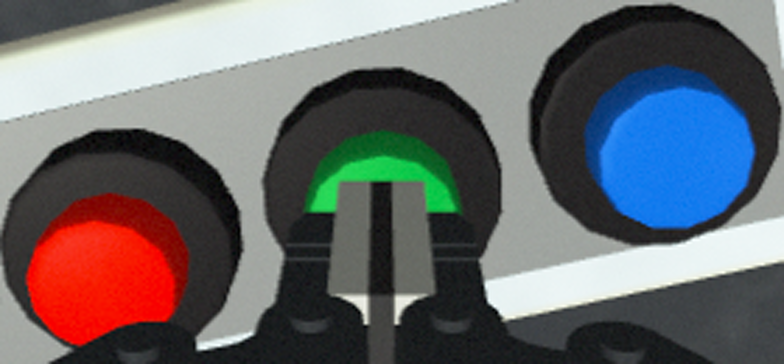

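```bash
python3 -c "
from h import *
a=np.load('w1.npy');s1=dict(position=a[:3],ee_rot=a[3:]);s=manip.get_state()
for b in((380,187.3),(380.5,187.5),(381,188)):
  print(tri([ray('wrist',b,s1),ray('wrist',(421.8,236.1),s)]),plane('wrist',(421.8,236.1),.034,s),plane('wrist',(421.8,236.1),.039,s))
I=cv2.imread('pics/w1.png');cv2.imwrite('pics/w1c.png',cv2.resize(I[150:270,140:430],None,fx=2.7,fy=2.7,interpolation=cv2.INTER_CUBIC))
"
```

```text
(array([ 0.52613433, -0.1963235 ,  0.04179914]), [np.float64(1.6516110906541362e-05), np.float64(1.651611090653317e-05)]) [ 0.53004342 -0.19486315  0.034     ] [ 0.52753297 -0.19578972  0.039     ]
(array([ 0.52692659, -0.19593781,  0.04015013]), [np.float64(7.114196552844202e-05), np.float64(7.114196552852039e-05)]) [ 0.53004342 -0.19486315  0.034     ] [ 0.52753297 -0.19578972  0.039     ]
(array([ 0.52817613, -0.19545323,  0.03764386]), [np.float64(9.312126574447164e-05), np.float64(9.312126574446436e-05)]) [ 0.53004342 -0.19486315  0.034     ] [ 0.52753297 -0.19578972  0.039     ]
```

View pics/w1c.png

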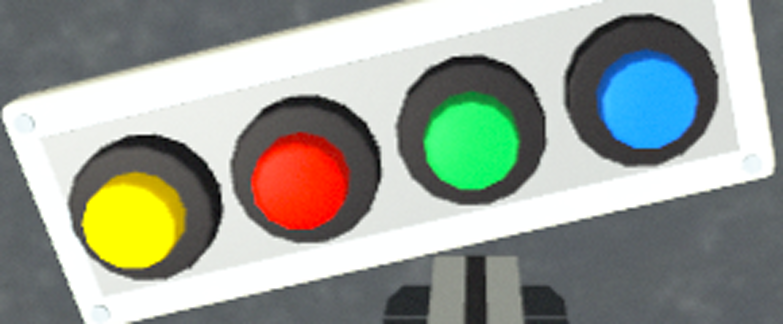

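>>> servo_tool(
  increments=[
    {"slide": [0, 0, 0.002], "spin": 0},
    {"slide": [0, 0, 0], "spin": 0},
  ],
)

```text
clock: 5.7
position: [0.5254, -0.2448, 0.0133]
ee_rot: [0.0, 0.153, 0.988, 0.0]
contact_force: [-0.3, 0.1, 1.7]
width: -0.0001
```

>>> servo_tool(
  increments=[
    {"slide": [0, 0, 0.002], "spin": 0},
    {"slide": [0, 0, 0], "spin": 0},
  ],
)

```text
clock: 5.9
position: [0.5254, -0.2448, 0.0113]
ee_rot: [0.0, 0.153, 0.988, -0.0]
contact_force: [-0.5, 0.2, 2.7]
width: 0.0001
```

```bash
python3 -c "
from h import *
W=eyes.get_image('wrist')
cv2.imwrite('pics/w6c.png',cv2.resize(W[180:310,180:460],None,fx=2.8,fy=2.8,interpolation=cv2.INTER_CUBIC))
S=eyes.get_image('scene')
cv2.imwrite('pics/s6.png',cv2.resize(S[230:300,330:410],(800,600),interpolation=cv2.INTER_CUBIC))
st=manip.get_state();print(st['contact_force'],st['moment'],st['position'])
"
```

```text
[-0.81821962 -0.04822621  3.01424186] [0.00837457 0.05918855 0.00472564] [ 0.52536604 -0.24478064  0.01142667]
```

View pics/w6c.png

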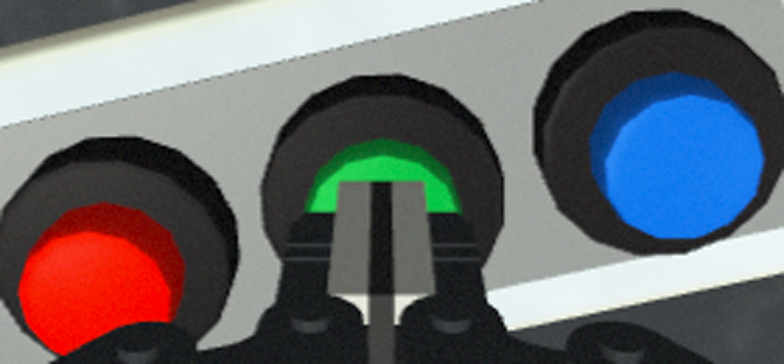

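View pics/s6.png

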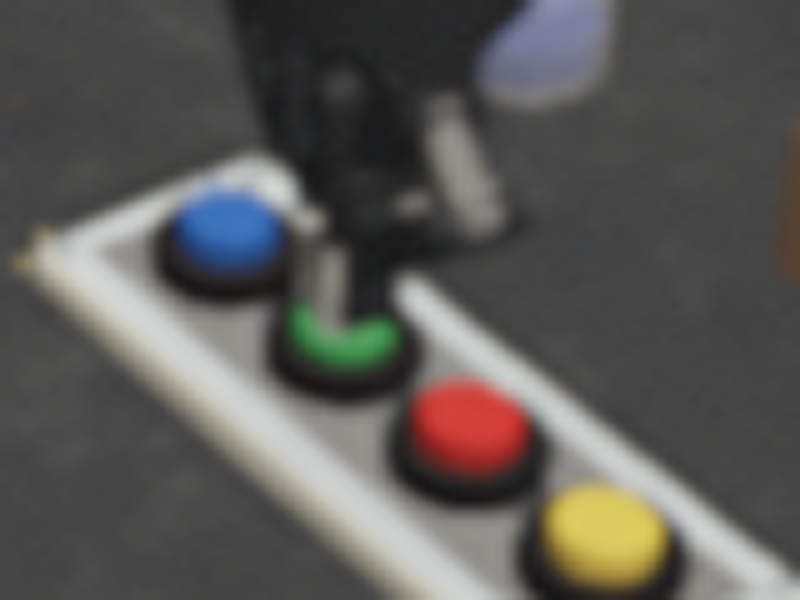

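>>> servo_tool(
  increments=[
    {"slide": [0, 0, 0.001], "spin": 0},
    {"slide": [0, 0, 0.001], "spin": 0},
    {"slide": [0, 0, 0], "spin": 0},
  ],
)

```text
clock: 6.3
position: [0.5254, -0.2448, 0.0093]
ee_rot: [0.0, 0.153, 0.988, -0.0]
contact_force: [0.1, 1.0, 4.3]
width: -0.0004
```

>>> servo_tool(
  increments=[
    {"slide": [0, 0, 0.001], "spin": 0},
    {"slide": [0, 0, 0], "spin": 0},
  ],
)

```text
clock: 6.5
position: [0.5253, -0.2448, 0.009]
ee_rot: [0.0, 0.153, 0.988, -0.0]
contact_force: [-1.2, 0.6, 6.5]
width: 0.0002
```

>>> servo_tool(
  increments=[
    {"slide": [0, 0, -0.01], "spin": 0},
    {"slide": [0, 0, -0.015], "spin": 0},
    {"slide": [0, 0, -0.015], "spin": 0},
    {"slide": [-0.008, -0.033, 0], "spin": 0},
    {"slide": [-0.008, -0.033, 0], "spin": 0},
    {"slide": [-0.007, -0.027, 0], "spin": 0},
    {"slide": [0, 0, 0], "spin": 0},
    {"slide": [0, 0, 0], "spin": 0},
  ],
)

```text
clock: 7.3
position: [0.5185, -0.3402, 0.0479]
ee_rot: [-0.001, 0.153, 0.988, 0.001]
contact_force: [0.6, 1.5, -0.2]
width: 0.0003
```

```bash
python3 -c "
from h import *
delta([.519,-.3407,.009])
W=eyes.get_image('wrist')
cv2.imwrite('pics/w7.png',W)
delta([.519,-.3407,.009])
"
```

```text
t 7.3 pos [ 0.5185 -0.3402  0.0479] F [ 0.57  1.49 -0.22] w 0.0003 tool delta [-0.0007 -0.0004  0.0389] norm 0.039
t 7.35 pos [ 0.5184 -0.3393  0.0478] F [-0.35  0.07 -0.11] w -0.0001 tool delta [-0.001  -0.0012  0.0388] norm 0.039
```

View pics/w7.png

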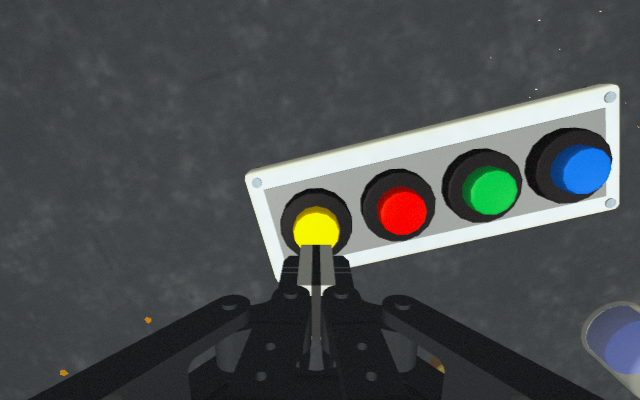

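>>> servo_tool(
  increments=[
    {"slide": [-0.001, -0.001, 0.01], "spin": 0},
    {"slide": [0, 0, 0.01], "spin": 0},
    {"slide": [0, 0, 0.008], "spin": 0},
    {"slide": [0, 0, 0.004], "spin": 0},
    {"slide": [0, 0, 0.003], "spin": 0},
    {"slide": [0, 0, 0.002], "spin": 0},
    {"slide": [0, 0, 0.001], "spin": 0},
    {"slide": [0, 0, 0], "spin": 0},
  ],
)

```text
clock: 8.15
position: [0.5196, -0.3412, 0.0105]
ee_rot: [-0.0, 0.153, 0.988, 0.0]
contact_force: [-0.8, 1.4, 2.7]
width: 0.0003
```

>>> servo_tool(
  increments=[
    {"slide": [0, 0, 0.001], "spin": 0},
    {"slide": [0, 0, 0], "spin": 0},
  ],
)

```text
clock: 8.35
position: [0.5199, -0.3416, 0.0096]
ee_rot: [0.0, 0.153, 0.988, -0.0]
contact_force: [-1.0, 2.2, 3.7]
width: 0.0001
```

>>> servo_tool(
  increments=[
    {"slide": [0, 0, 0.001], "spin": 0},
    {"slide": [0, 0, 0], "spin": 0},
  ],
)

```text
clock: 8.55
position: [0.5199, -0.3416, 0.009]
ee_rot: [0.0, 0.153, 0.988, -0.0]
contact_force: [-1.3, 2.2, 6.1]
width: 0.0001
```

>>> servo_tool(
  increments=[
    {"slide": [0, 0, -0.01], "spin": 0},
    {"slide": [0, 0, -0.015], "spin": 0},
    {"slide": [0, 0, -0.015], "spin": 0},
    {"slide": [0.009, 0.035, 0], "spin": 0},
    {"slide": [0.009, 0.035, 0], "spin": 0},
    {"slide": [0.009, 0.035, 0], "spin": 0},
    {"slide": [0.009, 0.035, 0], "spin": 0},
    {"slide": [0, 0, 0], "spin": 0},
  ],
)

```text
clock: 9.35
position: [0.5274, -0.1934, 0.0485]
ee_rot: [-0.0, 0.151, 0.989, 0.001]
contact_force: [0.1, -0.3, -0.3]
width: -0.0003
```

```bash
python3 -c "
from h import *
cv2.imwrite('pics/w8.png',eyes.get_image('wrist'))
delta([.5282,-.1968,.009])
"
```

```text
t 9.4 pos [ 0.5281 -0.1959  0.0486] F [-0.66 -0.57 -0.08] w -0.0005 tool delta [-0.0003 -0.0008  0.0397] norm 0.04
```

View pics/w8.png

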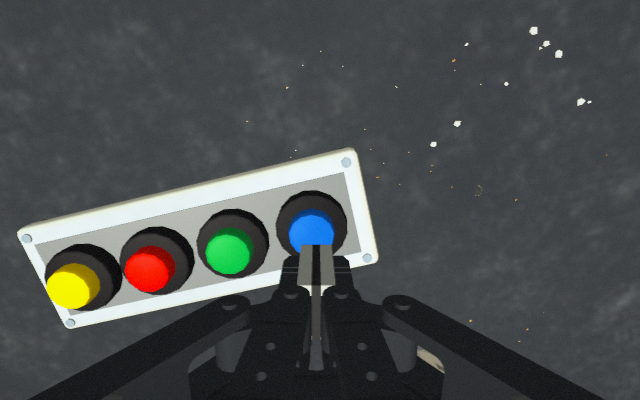

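>>> servo_tool(
  increments=[
    {"slide": [0, -0.001, 0.01], "spin": 0},
    {"slide": [0, 0, 0.01], "spin": 0},
    {"slide": [0, 0, 0.008], "spin": 0},
    {"slide": [0, 0, 0.004], "spin": 0},
    {"slide": [0, 0, 0.003], "spin": 0},
    {"slide": [0, 0, 0.002], "spin": 0},
    {"slide": [0, 0, 0.002], "spin": 0},
    {"slide": [0, 0, 0], "spin": 0},
  ],
)

```text
clock: 10.2
position: [0.5272, -0.1985, 0.0095]
ee_rot: [-0.0, 0.153, 0.988, -0.0]
contact_force: [-1.8, -1.1, 4.0]
width: -0.0003
```

>>> servo_tool(
  increments=[
    {"slide": [0, 0, 0.001], "spin": 0},
    {"slide": [0, 0, 0], "spin": 0},
  ],
)

```text
clock: 10.4
position: [0.5274, -0.1984, 0.009]
ee_rot: [0.0, 0.153, 0.988, -0.0]
contact_force: [-2.0, -0.9, 6.2]
width: 0.0002
```

>>> servo_tool(
  increments=[
    {"slide": [0, 0, -0.02], "spin": 0},
    {"slide": [0, 0, -0.03], "spin": 8.5},
    {"slide": [0, 0, -0.03], "spin": 8.5},
    {"slide": [0, 0, -0.03], "spin": 8.5},
    {"slide": [0, 0, -0.03], "spin": 8.5},
    {"slide": [0, 0, -0.03], "spin": 8.5},
    {"slide": [0, 0, 0], "spin": 8.5},
    {"slide": [0, 0, 0], "spin": 8.5},
  ],
  hand=0.5,
)

```text
clock: 11.2
position: [0.5289, -0.1981, 0.1798]
ee_rot: [0.002, 0.625, 0.78, 0.001]
contact_force: [-0.8, 1.3, -1.1]
width: 0.0426
```

```bash
python3 -c "
from h import *
delta([.4795,.1275,.18]);print(Rt(manip.get_state()).round(3))
S=eyes.get_image('scene')
cv2.imwrite('pics/s8.png',S)
"
```

```text
t 11.2 pos [ 0.5289 -0.1981  0.1798] F [-0.84  1.27 -1.1 ] w 0.0426 tool delta [ 0.3285  0.0227 -0.0007] norm 0.329
[[-0.218  0.976  0.004]
 [ 0.976  0.218 -0.001]
 [-0.002  0.004 -1.   ]]
```

View pics/s8.png

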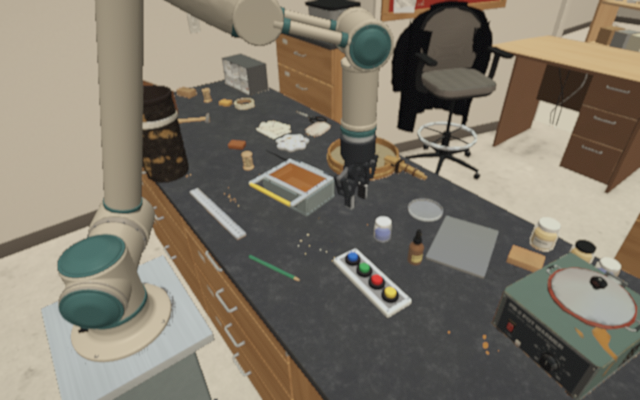

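>>> servo_tool(
  increments=[
    {"slide": [0.04, 0.003, 0], "spin": 0},
    {"slide": [0.048, 0.003, 0], "spin": 0},
    {"slide": [0.048, 0.003, 0], "spin": 0},
    {"slide": [0.048, 0.003, 0], "spin": 0},
    {"slide": [0.048, 0.003, 0], "spin": 0},
    {"slide": [0.048, 0.003, 0], "spin": 0},
    {"slide": [0.048, 0.004, 0], "spin": 0},
    {"slide": [0, 0, 0], "spin": 0},
  ],
)

```text
clock: 12.05
position: [0.4741, 0.1324, 0.1782]
ee_rot: [-0.001, 0.619, 0.785, 0.002]
contact_force: [-0.4, -0.4, -0.3]
width: 0.0427
```

>>> servo_tool(
  increments=[
    {"slide": [0, 0, 0], "spin": 0},
    {"slide": [0, 0, 0], "spin": 0},
  ],
)

```text
clock: 12.25
position: [0.4758, 0.1258, 0.1782]
ee_rot: [0.0, 0.623, 0.782, -0.0]
contact_force: [-0.1, 0.2, -0.5]
width: 0.0428
```

```bash
python3 -c "
from h import *
st=manip.get_state()
cv2.imwrite('pics/w9.png',eyes.get_image('wrist'))
np.save('w9.npy',np.r_[st['position'],st['ee_rot']])
delta([.4795,.1275,.18]);print(Rt(manip.get_state()).round(3))
"
```

```text
t 12.3 pos [0.4759 0.1254 0.1782] F [-0.82 -0.36 -0.  ] w 0.0428 tool delta [ 0.0012  0.004  -0.0018] norm 0.005
[[-0.223  0.975  0.   ]
 [ 0.975  0.223 -0.   ]
 [-0.     0.    -1.   ]]
```

View pics/w9.png

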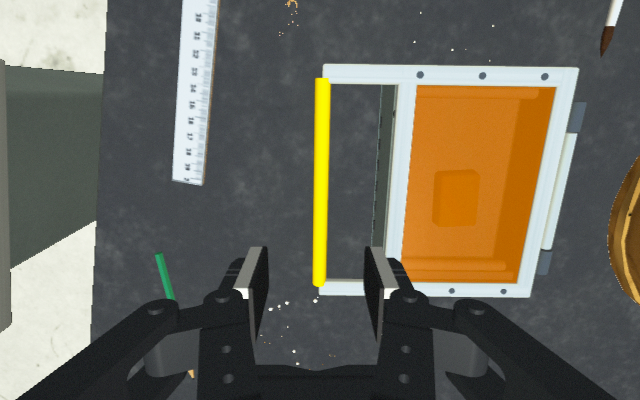

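```bash
python3 -c "
from h import *
a=np.load('w9.npy');st=dict(position=a[:3],ee_rot=a[3:])
I=cv2.imread('pics/w9.png')
m=cv2.inRange(cv2.cvtColor(I,cv2.COLOR_BGR2HSV),np.array([24,150,100]),np.array([36,255,255]));m[:,:300]=0;m[:,345:]=0
v,u=np.nonzero(m)
vx,vy,x,y=cv2.fitLine(np.c_[u,v].astype(np.float32),cv2.DIST_L2,0,.01,.01).ravel()
f=lambda V:(x+(V-y)*vx/vy,V)
A=plane('wrist',f(v.min()),.075,st);B=plane('wrist',f(v.max()),.075,st);print(f(v.min()),f(v.max()),A,B,(A+B)/2,np.linalg.norm(A-B))
d=(A-B)/np.linalg.norm(A-B);print('bar dir',d, 'R x',Rt(st)[:,0])
n=np.array([d[1],-d[0],0]);M=(A+B)/2;print('hinge mid',M+.19*n)
for p in((580,68),(531,298),(323,65),(320,295)):
  P=plane('wrist',p,.079,st);print(p,P.round(4),'along n',((P-M)@n).round(4),'along d',((P-M)@d).round(4))
"
```

```text
(np.float64(322.38644751718806), np.int64(78)) (np.float64(318.64840058084593), np.int64(286)) [0.46194558 0.20911572 0.075     ] [0.4984481  0.04070786 0.075     ] [0.48019684 0.12491179 0.075     ] 0.1723184371630555
bar dir [-0.21183176  0.97730615  0.        ] R x [-2.24344096e-01  9.74509925e-01 -3.64930968e-04]
hinge mid [0.66588501 0.16515983 0.075     ]
(580, 68) [0.6402 0.2571 0.079 ] along n 0.1844 along d 0.0953
(531, 298) [0.6811 0.0732 0.079 ] along n 0.1854 along d -0.0931
(323, 65) [0.4603 0.2176 0.079 ] along n 0.0002 along d 0.0948
(320, 295) [0.501  0.0347 0.079 ] along n 0.0012 along d -0.0926
```

>>> servo_tool(
  increments=[
    {"slide": [0, 0.004, 0.01], "spin": 0.7},
    {"slide": [0, 0, 0.025], "spin": 0},
    {"slide": [0, 0, 0.025], "spin": 0},
    {"slide": [0, 0, 0.025], "spin": 0},
    {"slide": [0, 0, 0.018], "spin": 0},
    {"slide": [0, 0, 0], "spin": 0},
    {"slide": [0, 0, 0], "spin": 0},
  ],
)

```text
clock: 13.0
position: [0.4797, 0.1265, 0.075]
ee_rot: [-0.0, 0.628, 0.778, -0.0]
contact_force: [0.3, -0.1, -0.3]
width: 0.0426
```

```bash
python3 -c "
from h import *
cv2.imwrite('pics/w10.png',eyes.get_image('wrist'))
S=eyes.get_image('scene')
cv2.imwrite('pics/s10.png',cv2.resize(S[120:230,220:360],(763,600),interpolation=cv2.INTER_CUBIC))
st=manip.get_state();delta([.48,.1255,.056]);print(Rt(st).round(3))
print(proj('scene',[st['position'],st['position']+[0,0,.02],st['position']+[0,0,.04]]))
"
```

```text
t 13.1 pos [0.4806 0.127  0.0762] F [-0.23  0.2  -0.01] w 0.0426 tool delta [-0.0013 -0.0009  0.0201] norm 0.02
[[-0.211  0.978  0.002]
 [ 0.978  0.211  0.   ]
 [-0.     0.002 -1.   ]]
[[269.43285868 193.1954409 ]
 [268.80274219 187.66269745]
 [268.15999027 182.01900856]]
```

View pics/w10.png

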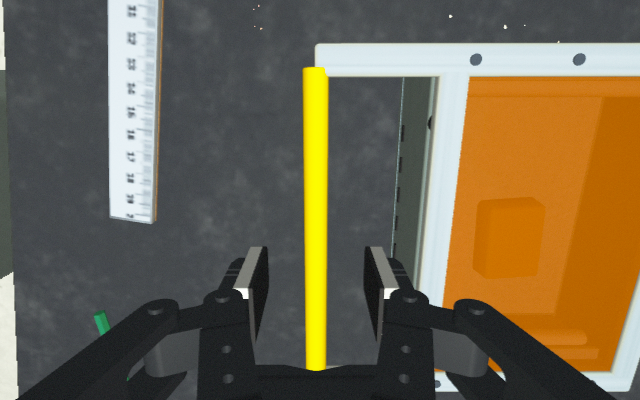

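View pics/s10.png

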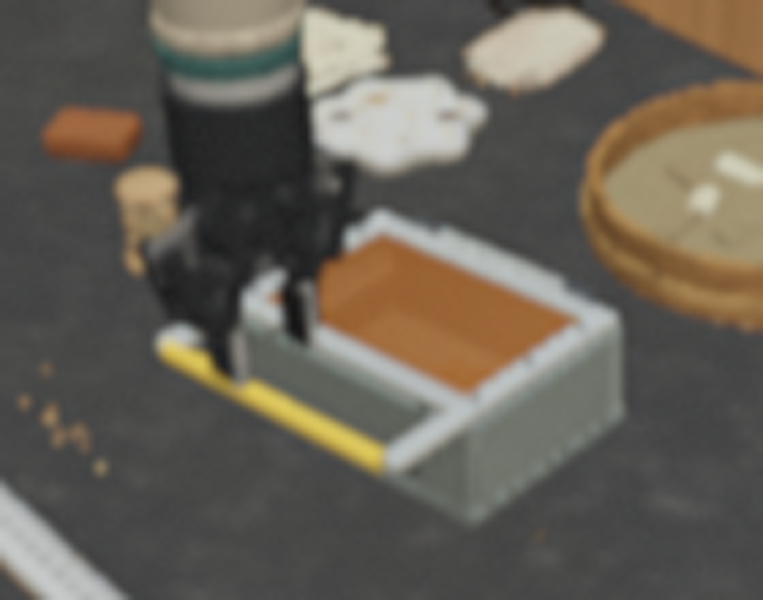

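>>> servo_tool(
  increments=[
    {"slide": [0, 0, 0.01], "spin": 0},
    {"slide": [0, 0, 0.01], "spin": 0},
    {"slide": [0, 0, 0.01], "spin": 0},
    {"slide": [0, 0, 0.01], "spin": 0},
    {"slide": [0, 0, 0], "spin": 0},
    {"slide": [0, 0, 0], "spin": 0},
  ],
)

```text
clock: 13.7
position: [0.4791, 0.1274, 0.0348]
ee_rot: [-0.0, 0.628, 0.778, -0.0]
contact_force: [0.8, -0.1, -0.3]
width: 0.0428
```

```bash
python3 -c "
from h import *
cv2.imwrite('pics/w11.png',eyes.get_image('wrist'))
S=eyes.get_image('scene')
cv2.imwrite('pics/s11.png',cv2.resize(S[150:220,240:320],(800,600),interpolation=cv2.INTER_CUBIC)[:,:800])
delta([.48,.1255,.036])
"
```

```text
t 13.8 pos [0.4797 0.1274 0.0355] F [ 0.24  0.77 -0.  ] w 0.0425 tool delta [-0.0019 -0.0001 -0.0005] norm 0.002
```

View pics/w11.png

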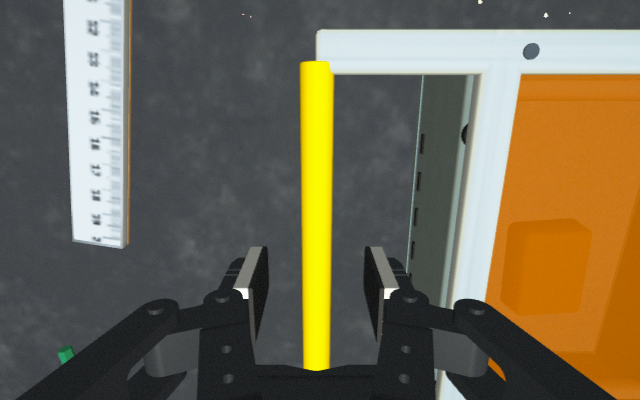

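View pics/s11.png

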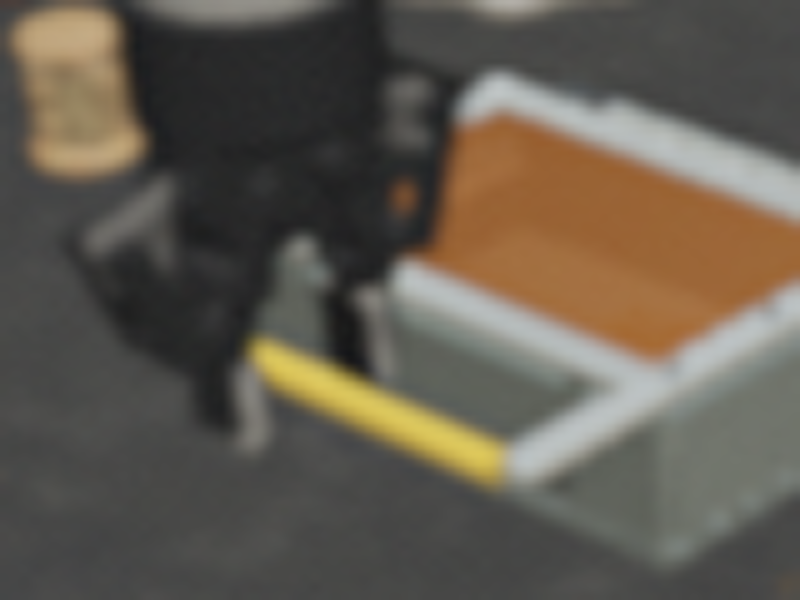

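>>> servo_tool(
  increments=[
    {"slide": [0, 0, 0], "spin": 0},
    {"slide": [0, 0, 0], "spin": 0},
    {"slide": [0, 0, 0], "spin": 0},
    {"slide": [0, 0, 0], "spin": 0},
    {"slide": [0, 0, 0], "spin": 0},
    {"slide": [0, 0, 0], "spin": 0},
  ],
  hand=0,
  newtons=40,
)

```text
clock: 14.4
position: [0.4794, 0.1273, 0.0357]
ee_rot: [0.0, 0.628, 0.778, 0.0]
contact_force: [-1.7, -0.8, 5.4]
width: 0.0106
```

```bash
python3 -c "
from h import *
cv2.imwrite('pics/w12.png',eyes.get_image('wrist'))
S=eyes.get_image('scene')
cv2.imwrite('pics/s12.png',cv2.resize(S[150:220,240:320],(800,600),interpolation=cv2.INTER_CUBIC)[:,:800])
delta([.48,.1255,.036])
"
```

```text
t 14.5 pos [0.4794 0.1273 0.0357] F [-2.52 -0.43  5.08] w 0.0101 tool delta [-0.0019  0.0002 -0.0003] norm 0.002
```

View pics/w12.png

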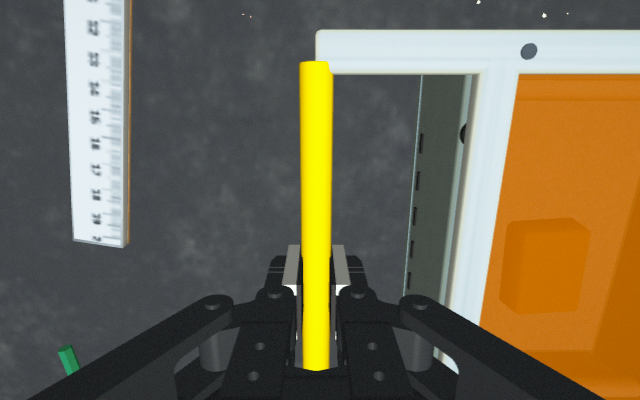

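View pics/s12.png

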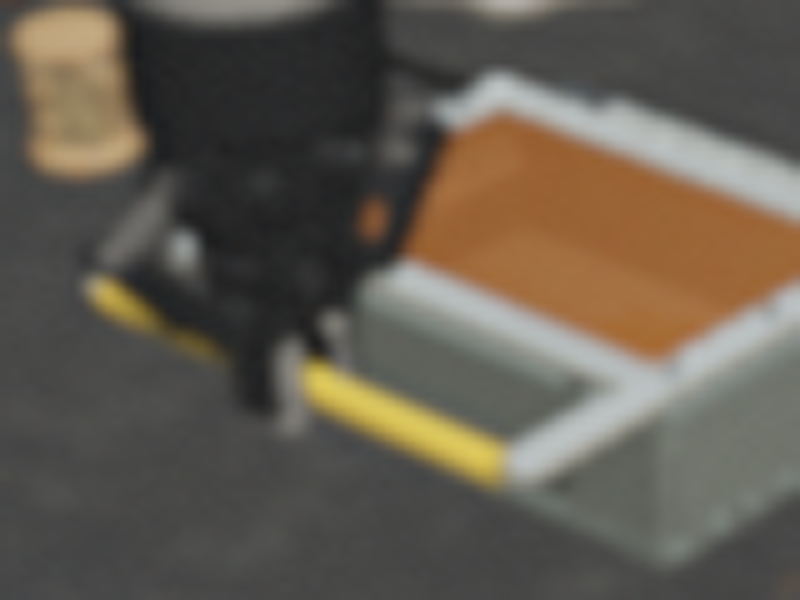

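```bash
python3 -c "
import numpy as np
inc=[1,1.5,2,2,2,2,2,2]+[2.25]*8*3+[2]*8
a=np.r_[0,np.cumsum(inc)];print(a[-1])
r=.19;y=r*(1-np.cos(np.radians(a)));z=-r*np.sin(np.radians(a))
for i in range(0,len(inc),8):
  print(a[i],'->',a[min(i+8,len(inc))]);print([[0,round(float(y[j+1].round(4)-y[j].round(4)),4),round(float(z[j+1].round(4)-z[j].round(4)),4)] for j in range(i,min(i+8,len(inc)))])
"
```

```text
84.5
0.0 -> 14.5
[[0, 0.0, -0.0033], [0, 0.0002, -0.005], [0, 0.0004, -0.0066], [0, 0.0006, -0.0066], [0, 0.0009, -0.0066], [0, 0.0011, -0.0065], [0, 0.0013, -0.0065], [0, 0.0016, -0.0065]]
14.5 -> 32.5
[[0, 0.002, -0.0072], [0, 0.0023, -0.0071], [0, 0.0025, -0.007], [0, 0.0029, -0.0069], [0, 0.0031, -0.0067], [0, 0.0033, -0.0067], [0, 0.0037, -0.0065], [0, 0.0039, -0.0064]]
32.5 -> 50.5
[[0, 0.0041, -0.0062], [0, 0.0044, -0.006], [0, 0.0046, -0.0059], [0, 0.0048, -0.0057], [0, 0.0051, -0.0055], [0, 0.0052, -0.0053], [0, 0.0055, -0.0051], [0, 0.0056, -0.0048]]
50.5 -> 68.5
[[0, 0.0059, -0.0046], [0, 0.006, -0.0044], [0, 0.0062, -0.0042], [0, 0.0064, -0.0039], [0, 0.0065, -0.0037], [0, 0.0066, -0.0034], [0, 0.0068, -0.0031], [0, 0.0069, -0.0029]]
68.5 -> 84.5
[[0, 0.0062, -0.0023], [0, 0.0063, -0.0021], [0, 0.0063, -0.0019], [0, 0.0064, -0.0017], [0, 0.0065, -0.0014], [0, 0.0065, -0.0012], [0, 0.0066, -0.001], [0, 0.0066, -0.0007]]
```

>>> servo_tool(
  increments=[
    {"slide": [0, 0, -0.0033], "spin": 0},
    {"slide": [0, 0.0002, -0.005], "spin": 0},
    {"slide": [0, 0.0004, -0.0066], "spin": 0},
    {"slide": [0, 0.0006, -0.0066], "spin": 0},
    {"slide": [0, 0.0009, -0.0066], "spin": 0},
    {"slide": [0, 0.0011, -0.0065], "spin": 0},
    {"slide": [0, 0.0013, -0.0065], "spin": 0},
    {"slide": [0, 0.0016, -0.0065], "spin": 0},
  ],
)

```text
clock: 15.3
position: [0.4848, 0.1285, 0.0834]
ee_rot: [-0.0, 0.628, 0.778, -0.0]
contact_force: [-1.7, -0.3, -3.6]
width: 0.0103
```

```bash
python3 -c "
from h import *
cv2.imwrite('pics/w13.png',eyes.get_image('wrist'))
S=eyes.get_image('scene')
cv2.imwrite('pics/s13.png',cv2.resize(S[120:220,230:345],(690,600),interpolation=cv2.INTER_CUBIC))
delta([.48,.1255,.036])
"
```

```text
t 15.4 pos [0.485  0.1285 0.0836] F [-1.49 -0.4  -1.54] w 0.0106 tool delta [-0.0019 -0.0055  0.0476] norm 0.048
```

View pics/w13.png

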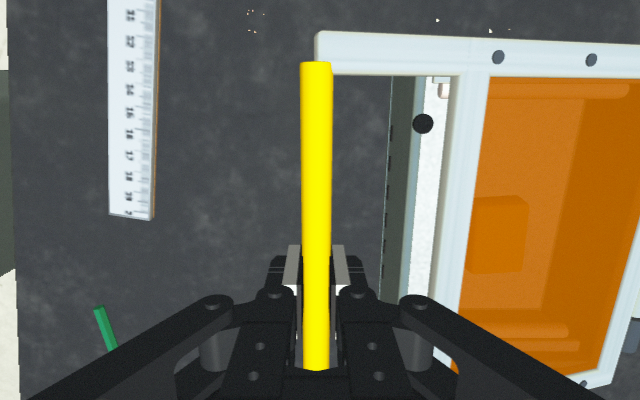

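View pics/s13.png

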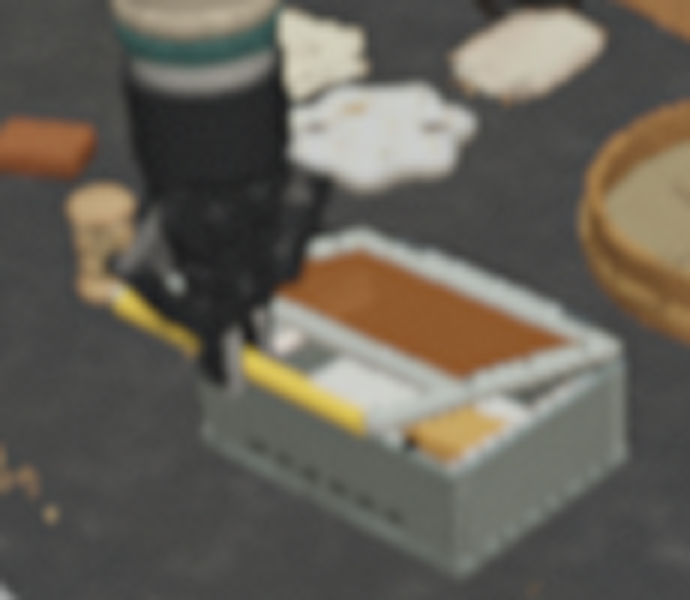

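>>> servo_tool(
  increments=[
    {"slide": [0, 0.002, -0.0072], "spin": 0},
    {"slide": [0, 0.0023, -0.0071], "spin": 0},
    {"slide": [0, 0.0025, -0.007], "spin": 0},
    {"slide": [0, 0.0029, -0.0069], "spin": 0},
    {"slide": [0, 0.0031, -0.0067], "spin": 0},
    {"slide": [0, 0.0033, -0.0067], "spin": 0},
    {"slide": [0, 0.0037, -0.0065], "spin": 0},
    {"slide": [0, 0.0039, -0.0064], "spin": 0},
  ],
)

```text
clock: 16.2
position: [0.5065, 0.1332, 0.1379]
ee_rot: [-0.001, 0.628, 0.778, -0.002]
contact_force: [-6.0, -2.4, 0.1]
width: 0.0102
```

>>> servo_tool(
  increments=[
    {"slide": [0, 0.0041, -0.0062], "spin": 0},
    {"slide": [0, 0.0044, -0.006], "spin": 0},
    {"slide": [0, 0.0046, -0.0059], "spin": 0},
    {"slide": [0, 0.0048, -0.0057], "spin": 0},
    {"slide": [0, 0.0051, -0.0055], "spin": 0},
    {"slide": [0, 0.0052, -0.0053], "spin": 0},
    {"slide": [0, 0.0055, -0.0051], "spin": 0},
    {"slide": [0, 0.0056, -0.0048], "spin": 0},
  ],
)

```text
clock: 17.0
position: [0.5431, 0.1411, 0.1838]
ee_rot: [-0.002, 0.628, 0.778, -0.003]
contact_force: [-11.5, -3.0, 9.7]
width: 0.0103
```

```bash
python3 -c "
from h import *
cv2.imwrite('pics/w14.png',eyes.get_image('wrist'))
st=manip.get_state();delta([.48,.1255,.036])
print('tool',Rt(st).T@(st['position']-[.4794,.1273,.0357]),'ideal',.19*(1-np.cos(np.radians(50.5))),.19*np.sin(np.radians(50.5)),'Ftool',Rt(st).T@st['contact_force'])
S=eyes.get_image('scene')
cv2.imwrite('pics/s14.png',cv2.resize(S[100:220,230:345],(575,600),interpolation=cv2.INTER_CUBIC))
"
```

```text
t 17.05 pos [0.5444 0.1414 0.1849] F [-12.99  -2.8   13.41] w 0.0101 tool delta [-0.0018 -0.0655  0.1492] norm 0.163
tool [-7.68384505e-05  6.56881863e-02 -1.49497361e-01] ideal 0.06914513814722485 0.1466086708436668 Ftool [ 9.19179656e-03 -1.33551979e+01 -1.33387592e+01]
```

View pics/w14.png

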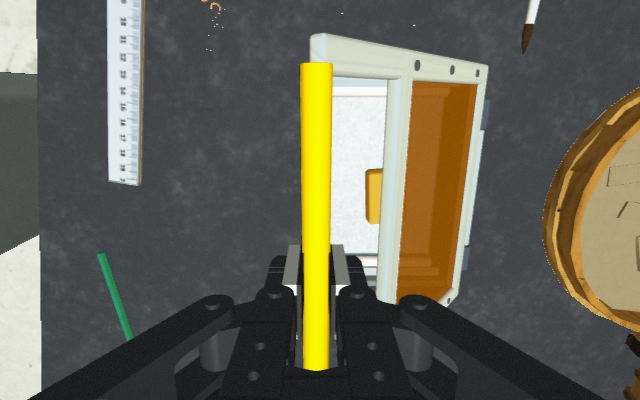

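View pics/s14.png

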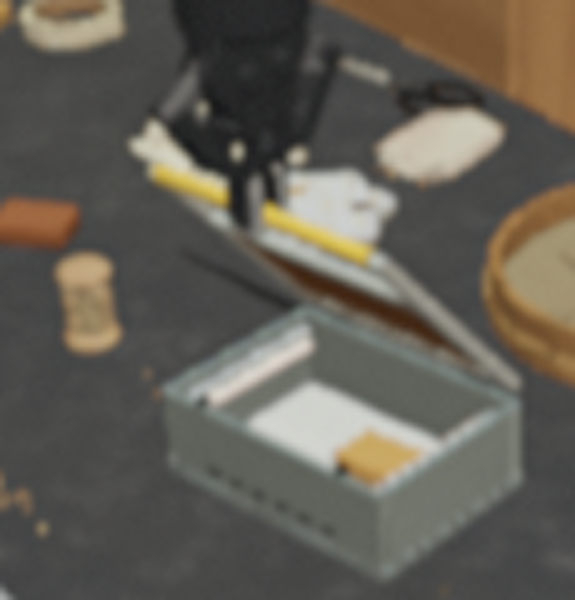

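```bash
python3 -c "
import numpy as np
from scipy.optimize import least_squares as L
n=np.array([.978,.211]);W=np.array([[.4794,.1273,.0357],[.485,.1285,.0836],[.5065,.1332,.1379],[.5444,.1414,.1849]])
p=np.c_[(W[:,:2]-W[0,:2])@n,W[:,2]-W[0,2]];print(p)
for R in(.186,.19,.194):
  s=L(lambda c:np.hypot(*(p-c).T)-R,[.19,0]);print(R,s.x,s.fun)
s=L(lambda c:np.hypot(*(p-c[:2]).T)-c[2],[.19,0,.19]);print(s.x,s.fun)
"
```

```text
[[0.        0.       ]
 [0.00573   0.0479   ]
 [0.0277487 0.1022   ]
 [0.0665451 0.1492   ]]
0.186 [0.18650597 0.00634144] [ 0.00061375 -0.00050859 -0.00054722  0.00054538]
0.19 [0.19036246 0.0046111 ] [ 0.0004183  -0.00036067 -0.00035078  0.00035937]
0.194 [0.19421051 0.00288442] [ 0.00023193 -0.0002184  -0.00016213  0.00018215]
[0.19873703 0.00085317 0.19871583] [ 2.30327366e-05 -5.75347024e-05  5.08400432e-05 -1.63380773e-05]
```

```bash
python3 -c "
import numpy as np
from rig import manip
from scipy.optimize import least_squares as L
n=np.array([.978,.211]);W=np.array([[.4794,.1273,.0357],[.485,.1285,.0836],[.5065,.1332,.1379],[.5444,.1414,.1849]])
p=np.c_[(W[:,:2]-W[0,:2])@n,W[:,2]-W[0,2]]
s=L(lambda c:np.hypot(*(p[1:]-c).T)-.19,[.19,0]);print(s.x,s.fun)
st=manip.get_state();print(st['clock'],st['position'],st['contact_force'])
"
```

```text
[0.19107035 0.00554499] [ 0.00011836 -0.00022078  0.00011391]
17.1 [0.54414892 0.14130413 0.18469671] [-11.42782542  -2.92729859  11.48695002]
```

>>> servo_tool(
  increments=[
    {"slide": [0, -0.002, -0.0025], "spin": 0},
    {"slide": [0, 0, 0], "spin": 0},
  ],
)

```text
clock: 17.3
position: [0.5452, 0.1415, 0.1856]
ee_rot: [0.0, 0.628, 0.778, 0.001]
contact_force: [-3.5, -0.7, 2.0]
width: 0.0104
```

```bash
python3 -c "
import numpy as np
inc=[1,2,2,2,2,2,2,2]+[2]*8
a=49.4+np.r_[0,np.cumsum(inc)]
r=.19;y=-r*np.cos(np.radians(a));z=-r*np.sin(np.radians(a))
for i in range(0,len(inc),8):
  print(a[i],'->',a[min(i+8,len(inc))]);print([[0,round(float(y[j+1].round(4)-y[j].round(4)),4),round(float(z[j+1].round(4)-z[j].round(4)),4)] for j in range(i,min(i+8,len(inc)))])
"
```

```text
49.4 -> 64.4
[[0, 0.0025, -0.0021], [0, 0.0052, -0.0041], [0, 0.0053, -0.004], [0, 0.0055, -0.0038], [0, 0.0055, -0.0035], [0, 0.0058, -0.0034], [0, 0.0058, -0.0032], [0, 0.0059, -0.0029]]
64.4 -> 80.4
[[0, 0.006, -0.0028], [0, 0.0062, -0.0026], [0, 0.0062, -0.0023], [0, 0.0062, -0.0021], [0, 0.0064, -0.0019], [0, 0.0064, -0.0017], [0, 0.0065, -0.0014], [0, 0.0065, -0.0012]]
```

>>> servo_tool(
  increments=[
    {"slide": [0, 0.0025, -0.0021], "spin": 0},
    {"slide": [0, 0.0052, -0.0041], "spin": 0},
    {"slide": [0, 0.0053, -0.004], "spin": 0},
    {"slide": [0, 0.0055, -0.0038], "spin": 0},
    {"slide": [0, 0.0055, -0.0035], "spin": 0},
    {"slide": [0, 0.0058, -0.0034], "spin": 0},
    {"slide": [0, 0.0058, -0.0032], "spin": 0},
    {"slide": [0, 0.0059, -0.0029], "spin": 0},
  ],
)

```text
clock: 18.1
position: [0.5852, 0.1502, 0.2134]
ee_rot: [0.0, 0.628, 0.778, -0.0]
contact_force: [-6.4, -2.9, 3.9]
width: 0.0103
```

>>> servo_tool(
  increments=[
    {"slide": [0, 0, 0], "spin": 0},
  ],
)

```text
clock: 18.2
position: [0.5869, 0.1505, 0.2138]
ee_rot: [0.001, 0.628, 0.778, 0.001]
contact_force: [-5.3, -2.0, 8.2]
width: 0.0104
```

```bash
cat > f.py <<'E'
from h import *
from scipy.optimize import least_squares as L
n=np.array([.978,.211]);st=manip.get_state()
W=[[.4794,.1273,.0357],[.485,.1285,.0836],[.5065,.1332,.1379],[.5452,.1415,.1856]]
import os,json
if os.path.exists('pts.json'): W+=json.load(open('pts.json'))
W.append(list(st['position']))
json.dump(W[4:],open('pts.json','w'))
W=np.array(W);p=np.c_[(W[:,:2]-W[0,:2])@n,W[:,2]-W[0,2]]
s=L(lambda c:np.hypot(*(p[1:]-c).T)-.19,[.19,0]);print(s.x,s.fun.round(4))
c=s.x;print('angle',np.degrees(np.arctan2(p[-1,1]-c[1],c[0]-p[-1,0])),'p',p[-1])
print('t',st['clock'],st['position'].round(4),'Fn,Fz',st['contact_force'][:2]@n,st['contact_force'][2],'w',st['width'],st['ee_rot'])
E
python3 f.py
```

```text
[0.19134084 0.00612905] [ 0.0003 -0.0003 -0.0001  0.0002]
angle 64.70415130047597 p [0.11006087 0.17811041]
t 18.2 [0.5869 0.1505 0.2138] Fn,Fz -5.569946695439518 8.227030016975444 w 0.010447953303282378 [0.00109073 0.62783343 0.77834602 0.00120899]
```

>>> servo_tool(
  increments=[
    {"slide": [0, 0.0055, -0.004], "spin": 0},
    {"slide": [0, 0.0062, -0.0026], "spin": 0},
    {"slide": [0, 0.0062, -0.0023], "spin": 0},
    {"slide": [0, 0.0062, -0.0021], "spin": 0},
    {"slide": [0, 0.0064, -0.0019], "spin": 0},
    {"slide": [0, 0.0064, -0.0017], "spin": 0},
    {"slide": [0, 0.0065, -0.0014], "spin": 0},
    {"slide": [0, 0.005, -0.001], "spin": 0},
  ],
)

```text
clock: 19.0
position: [0.6339, 0.1607, 0.2285]
ee_rot: [0.0, 0.628, 0.778, 0.0]
contact_force: [-1.9, -2.7, 3.5]
width: 0.0102
```

>>> servo_tool(
  increments=[
    {"slide": [0, 0, 0], "spin": 0},
    {"slide": [0, 0, 0], "spin": 0},
  ],
)

```text
clock: 19.2
position: [0.6332, 0.1606, 0.2283]
ee_rot: [0.0, 0.628, 0.778, 0.0]
contact_force: [-1.2, -1.5, 4.3]
width: 0.0099
```

```bash
python3 f.py; python3 -c "
from h import *
cv2.imwrite('pics/w15.png',eyes.get_image('wrist'))
S=eyes.get_image('scene');cv2.imwrite('pics/s15f.png',S)
cv2.imwrite('pics/s15.png',cv2.resize(S[80:220,230:345],(493,600),interpolation=cv2.INTER_CUBIC))
T=eyes.get_image('top');cv2.imwrite('pics/t15.png',T)
delta([.48,.1255,.036])"
```

```text
[0.19118739 0.00587536] [ 0.0002 -0.0003 -0.0001  0.0004 -0.0002]
angle 79.7482604007328 p [0.15740781 0.1926465 ]
t 19.2 [0.6332 0.1606 0.2283] Fn,Fz -1.449947712005698 4.29671228670122 w 0.009872927973920122 [1.14726757e-04 6.27822583e-01 7.78356458e-01 1.22896014e-04]
t 19.35 pos [0.6328 0.1605 0.2283] F [-1.39 -1.92  2.79] w 0.0102 tool delta [-0.0018 -0.1568  0.1923] norm 0.248
```

View pics/w15.png

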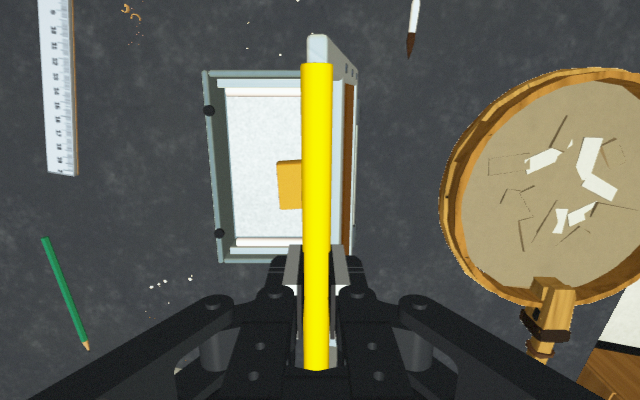

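View pics/s15.png

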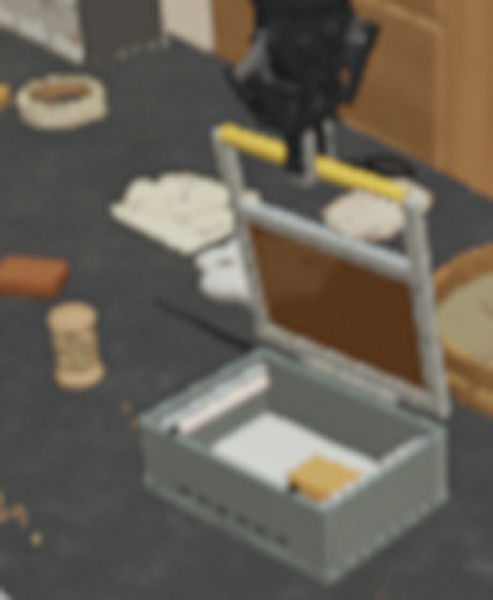

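>>> servo_tool(
  increments=[
    {"slide": [0, 0.0035, -0.0007], "spin": 0},
    {"slide": [0, 0.004, -0.0006], "spin": 0},
    {"slide": [0, 0.004, -0.0005], "spin": 0},
    {"slide": [0, 0.004, -0.0004], "spin": 0},
    {"slide": [0, 0.004, -0.0003], "spin": 0},
    {"slide": [0, 0.0035, -0.0003], "spin": 0},
    {"slide": [0, 0.003, -0.0001], "spin": 0},
    {"slide": [0, 0.002, 0], "spin": 0},
  ],
)

```text
clock: 20.15
position: [0.6602, 0.1664, 0.2313]
ee_rot: [-0.0, 0.628, 0.778, -0.0]
contact_force: [-1.7, -1.7, 3.0]
width: 0.01
```

>>> servo_tool(
  increments=[
    {"slide": [0, 0, 0], "spin": 0},
    {"slide": [0, 0, 0], "spin": 0},
    {"slide": [0, 0, 0], "spin": 0},
  ],
)

```text
clock: 20.45
position: [0.66, 0.1664, 0.2313]
ee_rot: [-0.0, 0.628, 0.778, -0.0]
contact_force: [-1.5, -2.0, 2.8]
width: 0.01
```

```bash
python3 f.py; python3 -c "
from h import *
W=eyes.get_image('wrist');cv2.imwrite('pics/w16.png',W)
cv2.imwrite('pics/w16c.png',cv2.resize(W[20:280,190:390],(600,780))[:600])
S=eyes.get_image('scene');cv2.imwrite('pics/s16f.png',S)
cv2.imwrite('pics/s16.png',cv2.resize(S[80:220,230:345],(493,600),interpolation=cv2.INTER_CUBIC))
delta([.48,.1255,.036])"
```

```text
[0.19113327 0.00579936] [ 0.0001 -0.0003 -0.      0.0004 -0.0001 -0.0001]
angle 88.11841575056255 p [0.18489845 0.19558651]
t 20.45 [0.66   0.1664 0.2313] Fn,Fz -1.9380389499080806 2.8223535862055087 w 0.010043095586886656 [-2.85669766e-05  6.27811815e-01  7.78365159e-01 -5.15984185e-05]
t 20.55 pos [0.66   0.1664 0.2313] F [-0.1  -2.3   3.17] w 0.0105 tool delta [-0.0018 -0.1846  0.1953] norm 0.269
```

View pics/w16c.png

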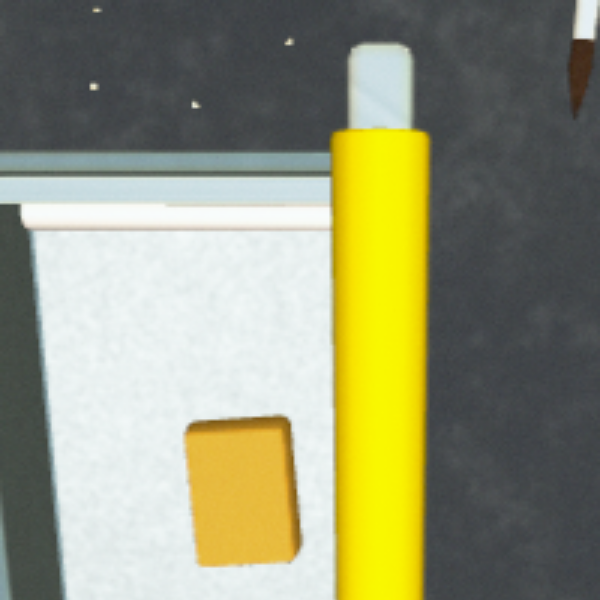

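View pics/s16.png

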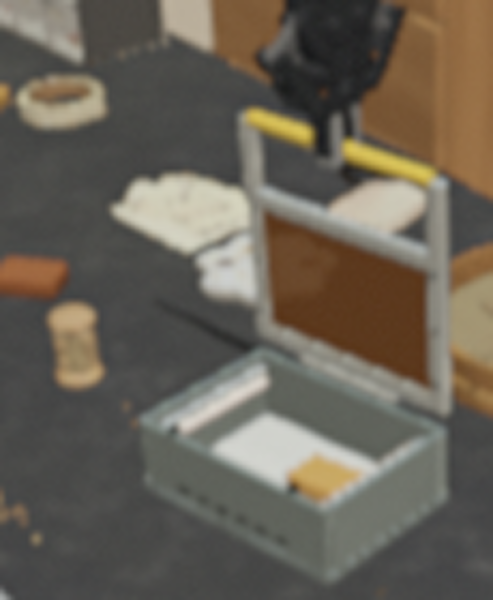

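>>> servo_tool(
  increments=[
    {"slide": [0, 0.002, -0.0005], "spin": 0},
    {"slide": [0, 0.002, 0], "spin": 0},
    {"slide": [0, 0.001, 0], "spin": 0},
    {"slide": [0, 0.001, 0], "spin": 0},
    {"slide": [0, 0, 0], "spin": 0},
    {"slide": [0, 0, 0], "spin": 0},
    {"slide": [0, 0, 0], "spin": 0},
    {"slide": [0, 0, 0], "spin": 0},
  ],
)

```text
clock: 21.35
position: [0.666, 0.1677, 0.2316]
ee_rot: [-0.0, 0.628, 0.778, -0.0]
contact_force: [0.0, -1.2, 1.0]
width: 0.01
```

```bash
python3 f.py; python3 -c "
from h import *
st=manip.get_state()
W=eyes.get_image('wrist');cv2.imwrite('pics/w17.png',W)
S=eyes.get_image('scene');cv2.imwrite('pics/s17f.png',S)
cv2.imwrite('pics/s17.png',cv2.resize(S[95:185,270:350],(710,800),interpolation=cv2.INTER_CUBIC)[:600])
T=eyes.get_image('top');cv2.imwrite('pics/t17.png',cv2.resize(T[100:250,200:450],(800,480),interpolation=cv2.INTER_CUBIC))
H=np.array([.6657,.166,.075]);d=np.array([-.212,.977,0])
for s in(-.0855,.0855): print(proj('scene',[H+s*d,H+s*d+[0,0,.19]]).round(1))
"
```

```text
[0.19116281 0.00583896] [ 0.0001 -0.0003 -0.      0.0004 -0.0002 -0.0001  0.0001]
angle 89.95550474560913 p [0.19101518 0.19593275]
t 21.35 [0.666  0.1677 0.2316] Fn,Fz -0.21367087720322323 1.0114118796666296 w 0.010007530126300726 [-8.25699922e-05  6.27806931e-01  7.78369095e-01 -3.90093271e-05]
[[331.8 176.6]
 [331.7 121.1]]
[[292.7 159.6]
 [289.1 106.7]]
```

View pics/s17.png

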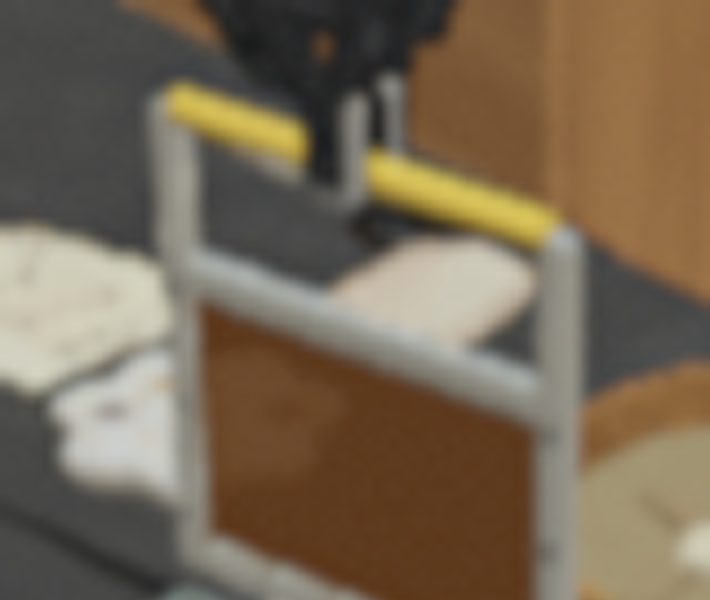

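View pics/t17.png

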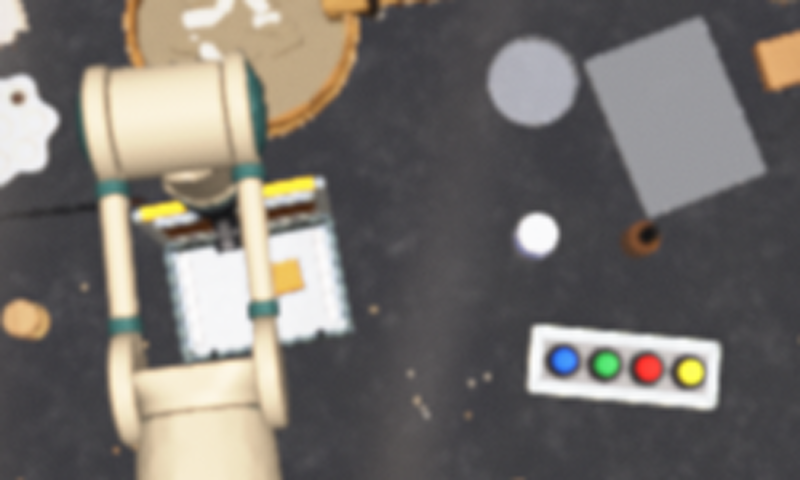

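View pics/w17.png

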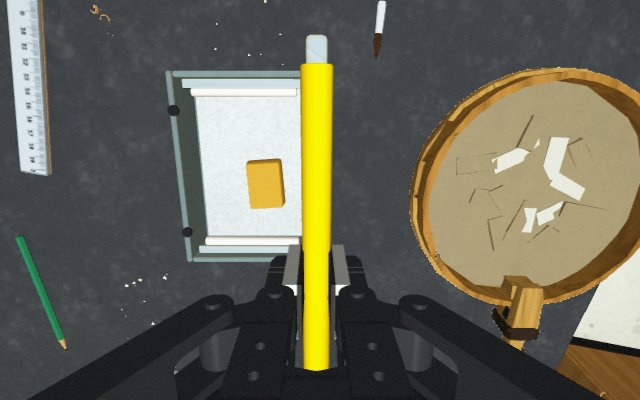

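>>> servo_tool(
  increments=[
    {"slide": [0, 0, 0], "spin": 0},
    {"slide": [0, 0, 0], "spin": 0},
    {"slide": [0, 0, 0], "spin": 0},
    {"slide": [0, 0, 0], "spin": 0},
  ],
)

```text
clock: 21.9
position: [0.666, 0.1677, 0.2317]
ee_rot: [-0.0, 0.628, 0.778, -0.0]
contact_force: [-0.8, -2.3, 0.9]
width: 0.0102
```

```bash
python3 f.py; python3 -c "
from h import *
print(np.abs(manip.get_state()['qd']).max());print(manip.sign_off())"
```

```text
[0.19118713 0.0058716 ] [ 0.0002 -0.0003 -0.0001  0.0004 -0.0002 -0.0002  0.0001  0.0001]
angle 89.93954588202875 p [0.19098655 0.19598146]
t 21.9 [0.666  0.1677 0.2317] Fn,Fz -1.28965541590639 0.8617004222241536 w 0.010163602778753543 [-1.04200664e-04  6.27809242e-01  7.78367228e-01 -5.90976375e-05]
0.0012643650621812306
the job is handed in; nothing more can be done
None
```

I pressed green, then yellow, then blue. Each was pressed to its stop (about 6 N, against about 4 N for the spring alone) and lifted clear before the next; red was never touched. I then gripped the bar at 40 N, swung the flap up slowly, and handed in at 21.9 s still gripping it upright.

**Last checks**
- **Angle:** a circle fitted to the arm's path puts the flap at 89.9°; the hinge position found from the first camera views gives about 90.2°. In the last scene picture the bar ends lie within about 1.5 px of where an upright flap would put them.
- **Holding still:** the arm was not moving and the contact force was about 3 N.
- **Surroundings:** the specimen lies uncovered in the box. The jar, dropper bottle and spool look unmoved in the last top view, judged by eye only.

**What disagreed**
- **Fingertips:** they end about 22 mm short of the stated TCP, so I pressed by force and gripped deeper than the nominal numbers.
- **Grip reading:** the finger opening read about 10 mm on the 12 mm bar, but the grip did not slip.
- **Flap path:** the measured path was centred about 6 mm higher than I first commanded. At about 50° the force rose to roughly 19 N, so I corrected the path and it dropped to a few newtons.

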